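Nest the empty plant pots on their coaster

ROBOT

A 6-joint arm with a two-finger parallel gripper is mounted at the origin on the work surface. World frame = base frame: x ahead of the robot, y to its left, z up, the work surface at z = 0. Lengths are in m, angles in rad, forces in N, time in s.
With the tool pointing down it reaches from about 0.35 to 0.975 m from the base axis. Payload 4.9 kg.
Tool frame: the origin (TCP) lies midway between the tips of the shut fingers; the grasp point (between the pads) lies 19 mm behind it; z points along the fingers, y is the direction in which the jaws open and shut (so a half turn about z gives the same grasp; the last joint's range is limited). The gripper opens to 85 mm and grips with 20 to 120 N. Pads are 22 mm wide; open, the fingers measure 114 mm over their backs; the gripper's body (76 mm by 85 mm) begins 54 mm behind the grasp point. The pads swing forward as they close: fully open they stand 13 mm farther back than shut.
Start: joints at [1.067, 0.053, 1.613, -0, 1.476, -0.119], TCP at [0.235, 0.579, 0.231] pointing down, gripper open.
Joint ranges: [-3.01, 3.01], [-1.01, 2.22], [0.06, 2.58], [-1.02, 4.17], [0.09, 2.62], [-3.14, 3.14]. Speed limits (rad/s): [2.57, 2.57, 3.14, 3.14, 3.14, 3.14].

INTERFACE

Orientations are given as a unit quaternion [w, x, y, z].
In Python, from plant import manip gives the robot as it stands. The module is installed in compiled form; this text tells all that it offers.
- The arm moves only by the tool move_arm, never from a script. Its argument "rows" is a list of rows, each an object of numbers: "tx", "ty", "tz": the shift along the tool's x, y, z in m; "ax", "ay", "az": the turn, a rotation vector about the tool's x, y, z in degrees; "jaw": the closure in counts, from 0 (fully open) to 255 (shut). In form: [{"tx": .., "ty": .., "tz": .., "ax": .., "ay": .., "az": .., "jaw": ..}, ...]. A call has 1 to 12 rows; each row shifts and turns the pose as measured when the row begins, along the tool's axes as they then stand; what a row does not reach is not made up. A row lasts 1/10 s, in which the tool goes at most 50 mm and 8.59 degrees, less where a joint would pass 70% of its speed; a pose out of reach is approached as far as the arm can. A call with a gripper value outside its range is refused whole. The fingers move at their own pace and stop on an object; the grip force is fixed at half the most. Time passes only in rows, so rows that do not move let the fingers close. It gives the time, the measured TCP pose, the force and the opening at its end, in the units of the state.
- manip.state(): the state, without advancing time (a new reading comes with each control period).
- manip.grab_frame(name): name is "scene" or "top" or "wrist"; returns a dict with "color" (420x560x3 uint8, red, green, blue), "intrinsics" (3x3 intrinsics, pixels), "R" (3x3) and "t" (3): a world point X has camera coordinates R X + t. Camera axes: x right, y down, z forward; pixel columns grow to the right and rows downward; lengths in m; the calibration is good to about 2 mm. A picture is of the moment at which its call begins. There is no depth.
- manip.job_done(): hands the job in, once; it reports no verdict.
The state is a dict: "time": time; "joint_pos": joint angles; "joint_vel": joint speeds; "joint_efforts": joint torques, N m; "tool_pos": TCP position; "tool_rot": TCP orientation; "contact_force": force on the tool from outside, world axes, zero at the start; "ft_torque": the same for the moment, N m; "gripper_width": opening from 0.0 (shut) to 1.0 (fully open).
Only numpy, scipy, OpenCV 4.12 (cv2) and the standard library are available. Lean on these libraries where they do the work, as an engineer would, in place of code of your own. Each camera call takes 0.05 s, during which the arm holds its last target.

TASK

Clear up the three identical small white plant pots: pick up the one that stands alone on the desk and the one that leans in the sloping steel rack, and nest both, one in the other, in the pot on the round cork coaster, so that all three stand upright on the coaster as one straight stack, each pushed fully home in the one below. Lower the pots in rather than dropping them, and leave everything else on the desk where it is.

Things in the scene. Friction and masses are not known exactly. Their poses are not given: they have to be found in the camera images.
- coaster_top (a point): centre of the top face of a round cork coaster, 100 mm across and 5 mm thick, fixed to the desk; z up
- pot_base_mid (a point): white plastic plant pot, 70 mm high, 120 g: tapered body (39 mm across at the foot, 55 mm at the top) under a straight collar 62 mm across, 24 mm high, up to the rim; walls 2 mm. Point: on its axis, half-way up; z from foot to mouth. Loose, upright on the coaster: bottom of the stack. A pot nested in another rests its collar on that one's rim, 24 mm above it, with 1.5 mm play.
- pot_desk_mid (a point): the same pot again: white plastic plant pot, 70 mm high, 120 g: tapered body (39 mm across at the foot, 55 mm at the top) under a straight collar 62 mm across, 24 mm high, up to the rim; walls 2 mm. Point: on its axis, half-way up; z from foot to mouth. Starts upright on the bare desk.
- pot_rack_mid (a point): the same pot again: white plastic plant pot, 70 mm high, 120 g: tapered body (39 mm across at the foot, 55 mm at the top) under a straight collar 62 mm across, 24 mm high, up to the rim; walls 2 mm. Point: on its axis, half-way up; z from foot to mouth. Starts in the rack, leaning about 36 degrees, its collar clear of the rack.
- rack_foot (a point): dark steel display rack fixed to the desk, 110 mm deep, 74 wide: a plate sloping at 35 degrees, 50 mm high at the back, with a 35 mm lip at its low front and 20 mm cheeks; a pot stands on the plate, against the lip, and comes out along its own axis. Point: under the middle of the pot's foot; z up, y along the lip; the mouth leans to -x, roughly towards the robot
- mug_mid (a point): bystander: white mug, straight sides, 72 mm across, 85 mm high, with a handle; point half-way up its axis
- tape_mid (a point): bystander: roll of brown tape lying flat, 96 mm across, 24 mm high; point at its centre
- mouse_mid (a point): bystander: black computer mouse, 105 x 60 x 34 mm; point at its centre
- driver_mid (a point): bystander: screwdriver lying on the desk between the robot and the pots; point on its underside
- glue_mid (a point): bystander: white glue bottle, 48 mm across, 120 mm high; point at its centre
- pencup_mid (a point): bystander: black cup of pens, 72 mm across, 100 mm high, pens to 160 mm; point half-way up the cup

How it is judged:
At the end, for the whole second after the job is handed in: The three pots stand still and upright (within 4 degrees) in one stack: the first at the bottom, its foot on the coaster and its axis within 30 mm of the coaster's centre; the other two in either order, each 24 mm (within 4 mm) above the pot below and centred on it within 4 mm (horizontal distance between pot_base_mid and coaster_top below 0.03 m and z of pot_base_mid in the frame of coaster_top between 0.032 and 0.038 m and angle between each of pot_base_mid, pot_desk_mid, pot_rack_mid's own z axis and vertical below 0.07 rad and linear speed of each of pot_base, pot_desk, pot_rack below 0.02 m/s and ((horizontal distance between pot_desk_mid and pot_base_mid below 0.004 m and z of pot_desk_mid in the frame of pot_base_mid between 0.02 and 0.028 m and horizontal distance between pot_rack_mid and pot_desk_mid below 0.004 m and z of pot_rack_mid in the frame of pot_desk_mid between 0.02 and 0.028 m) or (horizontal distance between pot_rack_mid and pot_base_mid below 0.004 m and z of pot_rack_mid in the frame of pot_base_mid between 0.02 and 0.028 m and horizontal distance between pot_desk_mid and pot_rack_mid below 0.004 m and z of pot_desk_mid in the frame of pot_rack_mid between 0.02 and 0.028 m))); the robot touches nothing.
It fails at once if a pot was dropped: it falls free at over 0.75 m/s (a fall of about 30 mm) ((linear speed of pot_base above 0.75 m/s and contact force between the fingers and pot_base below 0.02 N) or (linear speed of pot_desk above 0.75 m/s and contact force between the fingers and pot_desk below 0.02 N) or (linear speed of pot_rack above 0.75 m/s and contact force between the fingers and pot_rack below 0.02 N)).
It fails at once if a bystander was moved over 30 mm (distance of any of mug_mid, tape_mid, mouse_mid, driver_mid, glue_mid, pencup_mid from where it was at the start of the episode above 0.03 m).
It also fails if it takes over 67 s, if anything falls off the work surface, if the arm or the gripper's body presses on something with over 40 N, if the wrist force passes 120 N, or if a joint passes its speed limit or range.

## Working session

There is one attempt and no reset: what is moved stays moved. The work goes in short steps, Python scripts to look and compute and a tool call to move; the robot and the scene stay as the last step left them, time stands still between calls to the robot, and variables do not carry over. Pictures are saved under pics/ and viewed, and the job is handed in when it is done.

Besides the shell and the picture viewer there is one more tool, called after "Emit:" in YAML: its name, and indented under it one key for each argument. move_arm: Moves the arm, as the interface text tells. Its arguments: {"type":"object","properties":{"rows":{"type":"array"}},"required":["rows"]}

```bash
mkdir -p pics; python3 - <<'E'
from plant import manip
import cv2,pickle
s=manip.state();print(s)
for n in("scene","top","wrist"):
    f=manip.grab_frame(n);cv2.imwrite(f"pics/{n}0.png",f["color"][...,::-1]);pickle.dump(f,open(f"{n}0.pkl","wb"));print(n,f["intrinsics"],f["R"],f["t"])
E
```

```text
{'time': 0.0, 'joint_pos': array([ 1.06701601e+00,  5.33503731e-02,  1.61432561e+00, -2.11244137e-05,
        1.47597424e+00, -1.18988203e-01]), 'joint_vel': array([ 0.00101436,  0.00060951, -0.00118573,  0.00077516, -0.00047663,
        0.00034722]), 'joint_efforts': array([ 1.16829406e-04, -3.93687022e+01, -3.70172346e+01, -1.48331828e-04,
        7.25083562e-03,  2.38424337e-05]), 'tool_pos': array([0.23429593, 0.5787427 , 0.23004815]), 'tool_rot': array([-3.05187365e-04,  1.91210195e-01,  9.81548574e-01, -9.82531708e-04]), 'contact_force': array([-0.84483451,  0.46803234,  0.65271453]), 'ft_torque': array([0.02493456, 0.02077228, 0.04393205]), 'gripper_width': 1.0034891543105495}
scene [[521.43853596   0.         271.15546545]
 [  0.         521.43853596 212.81435673]
 [  0.           0.           1.        ]] [[ 0.55022047  0.83490228 -0.01398613]
 [ 0.67423664 -0.45409444 -0.58241153]
 [-0.49260774  0.31102479 -0.81277377]] [-0.28754237 -0.32930706  1.61071183]
top [[381.55071736   0.         279.54787676]
 [  0.         381.55071736 211.81501973]
 [  0.           0.           1.        ]] [[-0.02573861 -0.99965514 -0.00520796]
 [-0.99036964  0.02620777 -0.13594535]
 [ 0.13603496  0.00165876 -0.99070265]] [0.00903564 0.56967006 0.9237936 ]
wrist [[369.7342565    0.         282.25480649]
 [  0.         369.7342565  206.02967276]
 [  0.           0.           1.        ]] [[ 0.37486914  0.92707717 -0.00102515]
 [ 0.87746558 -0.35445108  0.32313866]
 [ 0.29921111 -0.12203425 -0.94635107]] [-0.62541481 -0.04188388  0.38077747]
```

View pics/scene0.png

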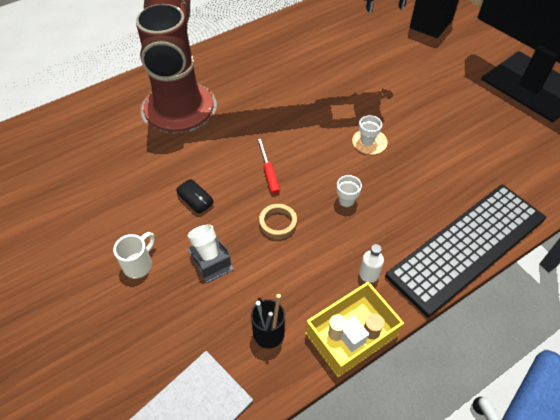

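View pics/top0.png

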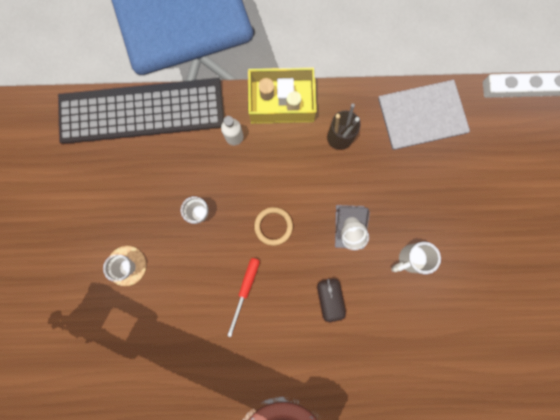

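View pics/wrist0.png

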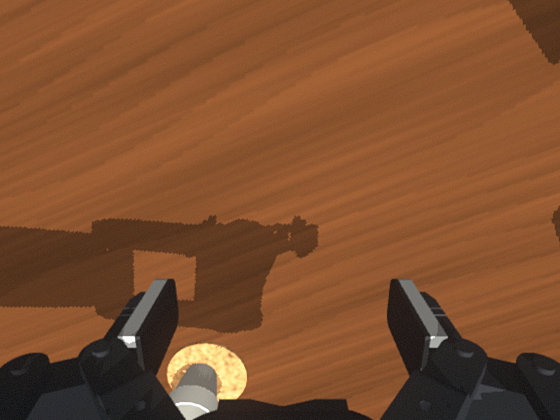

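The top view shows the coaster pot at about (118,267), the lone pot at (195,210) and the rack pot at (355,233). I'll zoom in on these.

```bash
cat > h.py <<'E'
import numpy as np,cv2,pickle
from scipy.spatial.transform import Rotation as Rn
def proj(f,X):
    X=np.atleast_2d(X);c=X@f["R"].T+f["t"];p=c@f["intrinsics"].T;return p[:,:2]/p[:,2:]
def ray(f,uv):
    d=np.linalg.inv(f["intrinsics"])@np.array([uv[0],uv[1],1.]);return -f["R"].T@f["t"],f["R"].T@d
def onz(f,uv,z):
    C,d=ray(f,uv);return C+d*(z-C[2])/d[2]
def load(n):return pickle.load(open(n+".pkl","rb"))
def crop(f,c,r,name,k=8,ov=[]):
    im=f["color"][...,::-1];u,v=int(c[0]),int(c[1])
    x0,y0=max(u-r,0),max(v-r,0)
    im=im[y0:v+r,x0:u+r];im=cv2.resize(im,None,fx=k,fy=k,interpolation=cv2.INTER_CUBIC)
    for P,col in ov:
        q=((np.array(P)-[x0,y0]+.5)*k).astype(int)
        cv2.polylines(im,[q.reshape(-1,1,2)],False,col,1)
    if name: cv2.imwrite(name,im)
    return im
def circle(c,ax,r,n=60):
    ax=np.array(ax,float)/np.linalg.norm(ax);R,_=Rn.align_vectors([ax],[[0,0,1]]) 
    t=np.linspace(0,2*np.pi,n);return np.array(c)+R.apply(np.c_[r*np.cos(t),r*np.sin(t),0*t])
E
python3 - <<'E'
from h import *
s=load("scene0");t=load("top0");w=load("wrist0")
for f in(s,t,w):print(-f["R"].T@f["t"])
print(proj(s,[.235,.579,.23]),proj(t,[.235,.579,.23]))
for a,b in(((370,125),(118,267)),((348,185),(195,210)),((203,235),(355,233))):print(onz(s,a,.07),onz(t,b,.07))
im=np.hstack([crop(t,c,33,None,k=4) for c in((118,267),(195,210),(352,233))])
im2=np.hstack([crop(s,c,33,None,k=4) for c in((370,133),(348,190),(210,248))])
cv2.imwrite("pics/z.png",np.vstack([im,im2]))
E
```

```text
[ 1.17369169 -0.41043803  1.11333049]
[ 0.43874827 -0.00742962  0.99269582]
[0.15726753 0.6114299  0.37324232]
[[383.96933473  13.87547405]] [[-22.51123893 379.77134799]]
[0.44377572 0.38334083 0.07      ] [0.44212738 0.38492982 0.07      ]
[0.57801011 0.19962051 0.07      ] [0.57539312 0.20068535 0.07      ]
[ 0.5047441  -0.18250634  0.07      ] [ 0.50888343 -0.18708697  0.07      ]
```

View pics/z.png

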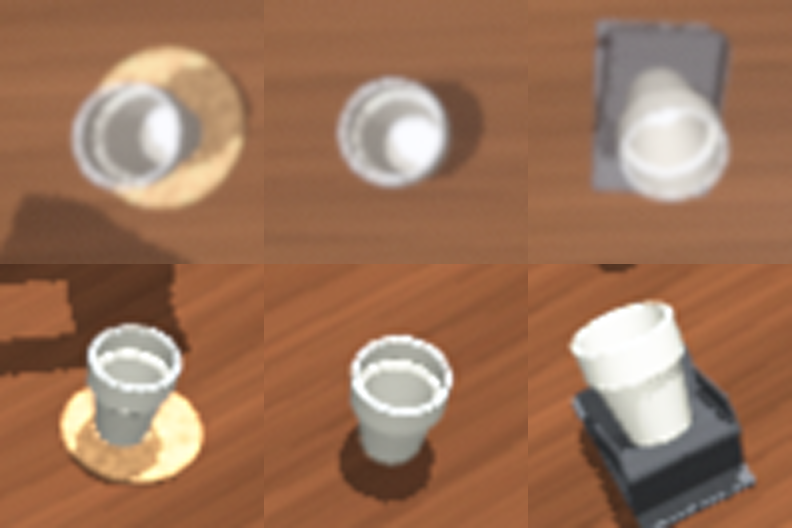

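```bash
cat >> h.py <<'E'
RINGS=[(0,.0195),(.046,.0275),(.046,.031),(.070,.031)]
def hull(f,foot,ax):
    P=np.vstack([circle(np.array(foot)+h*np.array(ax),ax,r,48) for h,r in RINGS])
    return cv2.convexHull(proj(f,P).astype(np.float32))[:,0]
def pmask(f,c,r,thr=75):
    im=f["color"].astype(int);mx=im.max(2);mn=im.min(2)
    m=((mx-mn<.22*mx+8)&(mx>thr)).astype(np.uint8)
    b=np.zeros_like(m);cv2.circle(b,tuple(int(x) for x in c),r,1,-1);m&=b
    m=cv2.morphologyEx(m,cv2.MORPH_OPEN,np.ones((2,2),np.uint8))
    n,l,st,_=cv2.connectedComponentsWithStats(m);k=1+st[1:,4].argmax();m=(l==k).astype(np.uint8)
    cs,_=cv2.findContours(m,cv2.RETR_EXTERNAL,cv2.CHAIN_APPROX_NONE);cv2.drawContours(m,cs,-1,1,-1);return m
def render(f,foot,ax,shape=(420,560)):
    m=np.zeros(shape,np.uint8);cv2.fillConvexPoly(m,np.round((hull(f,foot,ax))*64).astype(np.int32),255,cv2.LINE_AA,6);return m/255.
def axis(a,b):
    v=np.array([a,b,1.]);return v/np.linalg.norm(v)
E
python3 - <<'E'
from h import *
from scipy.optimize import minimize
s=load("scene0");t=load("top0")
def fit(name,cs,ct,x0,tilt,zf,thr=75):
    ms=pmask(s,cs,28,thr);mt=pmask(t,ct,24,thr)
    for use in("both","s","t"):
        if tilt and use!="both":continue
        def cost(x):
            ax=axis(x[3],x[4]) if tilt else np.array([0,0,1.])
            ft=[x[0],x[1],x[2] if tilt else zf]
            c=0
            if use!="t":c+=np.abs(render(s,ft,ax)-ms).sum()
            if use!="s":c+=np.abs(render(t,ft,ax)-mt).sum()
            return c
        x=np.array(x0,float)
        for st in(.006,.003,.001):
            sim=np.vstack([x]+[x+st*e*(10 if i>2 else 1) for i,e in enumerate(np.eye(len(x)))])
            x=minimize(cost,x,method="Nelder-Mead",options=dict(initial_simplex=sim,xatol=1e-5,fatol=.1,maxiter=800)).x
        print(name,use,np.round(x,4),cost(x),ms.sum(),mt.sum())
        if use=="both":best=x
    ax=axis(*best[3:]) if tilt else np.array([0,0,1.]);ft=[best[0],best[1],best[2] if tilt else zf]
    ims=[]
    for f,c,m in((s,cs,ms),(t,ct,mt)):
        h=hull(f,ft,ax);g={**f};a=crop(g,c,30,None,6,[(np.vstack([h,h[:1]]),(0,255,0))])
        ims.append(a[:360,:360])
    return np.vstack(ims)
A=[fit("base",(370,130),(118,267),[.443,.384],False,.005),fit("desk",(348,190),(195,210),[.576,.2],False,0),fit("rack",(204,243),(353,231),[.53,-.185,.02,-.7,0],True,0,130)]
cv2.imwrite("pics/fit.png",cv2.resize(np.hstack(A),None,fx=.72,fy=.72))
E
```

```text
base both [0.4397 0.3875] 143.50588235294117 535 687
base s [0.444  0.3866] 68.79607843137254 535 687
base t [0.439  0.3869] 44.24313725490195 535 687
desk both [0.5775 0.2033] 149.24313725490197 619 633
desk s [0.5807 0.204 ] 56.45098039215686 619 633
desk t [0.5759 0.2028] 37.94901960784314 619 633
rack both [ 0.5398 -0.1878  0.0217 -0.8888  0.0628] 244.58039215686276 753 870
```

View pics/fit.png

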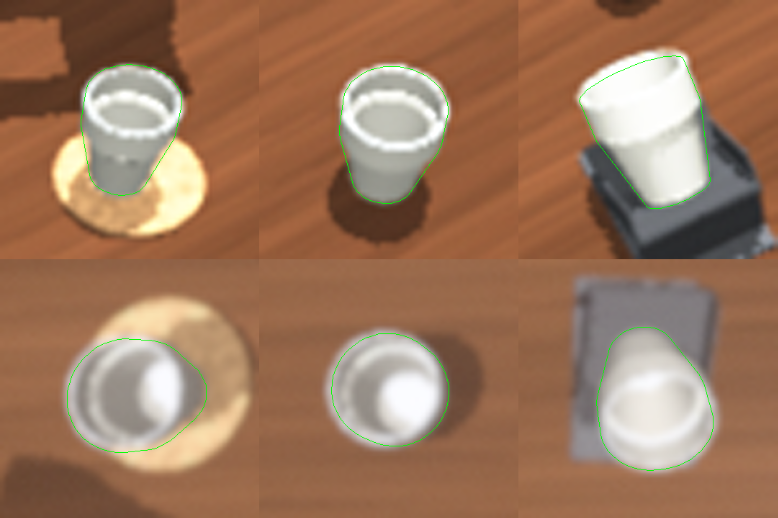

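The fits roughly match: base pot about (0.441, 0.387), desk pot about (0.578, 0.203), rack pot about 38° of lean. The scene and top views differ by a few mm, so I'll refine with the wrist camera, starting over the coaster.

Emit:
move_arm:
  rows:
    - {"tx": -0.036, "ty": -0.016}
    - {"tx": -0.036, "ty": -0.016}
    - {"tx": -0.036, "ty": -0.016}
    - {"tx": -0.036, "ty": -0.016}
    - {"tx": -0.036, "ty": -0.016}
    - {"tx": -0.036, "ty": -0.016}
    - {"tx": -0.01, "ty": -0.004}
    - {"tx": 0}

```text
schema error: expected keys tx, ty, tz, ax, ay, az, jaw
```

```bash
cat > snap.py <<'E'
import sys
from plant import manip
from h import *
n,i=sys.argv[1],sys.argv[2]
f=manip.grab_frame(n);cv2.imwrite(f"pics/{n}{i}.png",f["color"][...,::-1]);pickle.dump(f,open(f"{n}{i}.pkl","wb"))
s=manip.state();f["state"]=s;pickle.dump(f,open(f"{n}{i}.pkl","wb"))
print(s["time"],s["tool_pos"],s["tool_rot"],s["contact_force"],s["gripper_width"])
E
python3 snap.py wrist 1
```

```text
0.2 [0.23441915 0.57896162 0.23054041] [-1.80319316e-04  1.91194940e-01  9.81551884e-01 -6.01704849e-04] [ 0.44987845 -0.68275621 -0.06979777] 1.0022988474914147
```

View pics/wrist1.png

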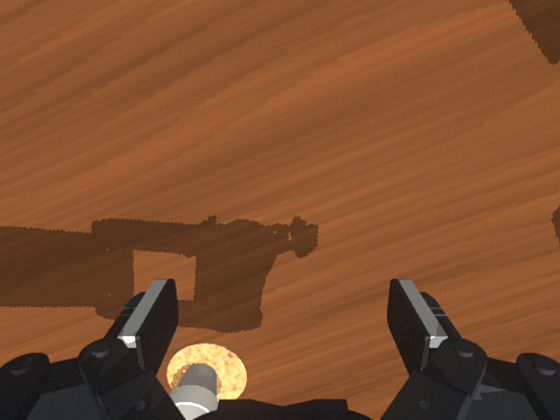

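All keys are needed, so I'm resending the move.

Emit:
move_arm:
  rows:
    - {"tx": -0.036, "ty": -0.016, "tz": 0, "ax": 0, "ay": 0, "az": 0, "jaw": 0}
    - {"tx": -0.036, "ty": -0.016, "tz": 0, "ax": 0, "ay": 0, "az": 0, "jaw": 0}
    - {"tx": -0.036, "ty": -0.016, "tz": 0, "ax": 0, "ay": 0, "az": 0, "jaw": 0}
    - {"tx": -0.036, "ty": -0.016, "tz": 0, "ax": 0, "ay": 0, "az": 0, "jaw": 0}
    - {"tx": -0.036, "ty": -0.016, "tz": 0, "ax": 0, "ay": 0, "az": 0, "jaw": 0}
    - {"tx": -0.036, "ty": -0.016, "tz": 0, "ax": 0, "ay": 0, "az": 0, "jaw": 0}
    - {"tx": -0.01, "ty": -0.004, "tz": 0, "ax": 0, "ay": 0, "az": 0, "jaw": 0}
    - {"tx": 0, "ty": 0, "tz": 0, "ax": 0, "ay": 0, "az": 0, "jaw": 0}

```text
time: 1.0
tool_pos: [0.4108, 0.3954, 0.2281]
tool_rot: [-0.001, 0.189, 0.982, -0.002]
contact_force: [-0.1, 0.0, 0.2]
gripper_width: 1.0
```

```bash
python3 snap.py wrist 2
```

```text
1.05 [0.41032548 0.39590263 0.22811932] [-0.00107846  0.18895949  0.98198297 -0.00161118] [ 0.04574657 -0.17612916  0.13849931] 1.0021382613532186
```

View pics/wrist2.png

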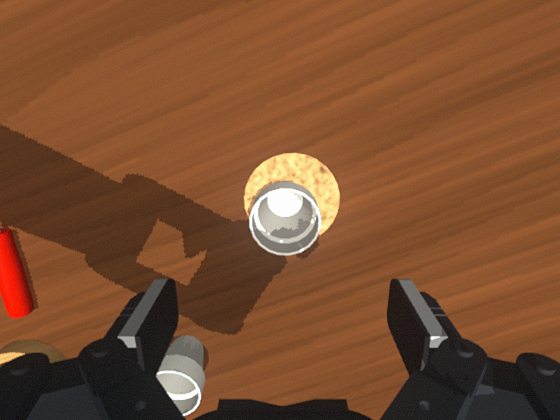

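```bash
cat > rim.py <<'E'
import sys
from h import *
# rim.py pkl u v z r out : fits rim circle from bright-ring edges near guess
f=load(sys.argv[1]);u,v,z=map(float,sys.argv[2:5]);out=sys.argv[5]
from scipy.optimize import least_squares,minimize
from scipy.ndimage import map_coordinates
im=f["color"].astype(float);g=cv2.GaussianBlur(im[...,2],(0,0),.8)   # blue: white vs wood
p=onz(f,(u,v),z)
def score(x):
    # contrast just inside wall (r=.030) minus just outside (.0325): 
    a=proj(f,circle([x[0],x[1],z],[0,0,1],.0300,180));b=proj(f,circle([x[0],x[1],z],[0,0,1],.0328,180))
    return -np.mean(np.clip(map_coordinates(g,[a[:,1],a[:,0]],order=1)-map_coordinates(g,[b[:,1],b[:,0]],order=1),-40,80))
G=[(score([p[0]+i*.001,p[1]+j*.001]),i,j) for i in range(-10,11) for j in range(-10,11)]
b=min(G);x=np.array([p[0]+b[1]*.001,p[1]+b[2]*.001])
r=minimize(score,x,method="Nelder-Mead",options=dict(initial_simplex=np.array([x,x+[.001,0],x+[0,.001]])))
print("rim centre",np.round(r.x,4),r.fun,proj(f,[*r.x,z]))
crop(f,(u,v),50,out,6,[(proj(f,circle([*r.x,z],[0,0,1],.031)),(0,255,0))])
E
python3 rim.py wrist2 285 219 .075 pics/r1.png
python3 rim.py top0 118 267 .075 pics/r1t.png
python3 rim.py scene0 370 124 .075 pics/r1s.png
python3 rim.py top0 195 210 .070 pics/r2t.png
python3 rim.py scene0 348 185 .070 pics/r2s.png
python3 rim.py wrist2 179 393 .070 pics/r2.png
python3 - <<'E'
from h import *
f=load("wrist2");print("coaster",onz(f,(292,200),.005))
im=f["color"].astype(int);m=((im[...,0]>170)&(im[...,1]>120)).astype(np.uint8);m[:140]=0;m[260:]=0;m[:,:230]=0;m[:,360:]=0
p=np.argwhere(m)[:,::-1];e=cv2.minEnclosingCircle(p.astype(np.float32));print(e,onz(f,e[0],.005))
E
```

```text
rim centre [0.4419 0.3861] -79.8485459319639 [[284.71534591 222.61835628]]
rim centre [0.4411 0.3882] -29.672257567086074 [[115.72971034 267.50511268]]
rim centre [0.4413 0.3855] -42.36372328407848 [[370.28229142 122.88603617]]
rim centre [0.577 0.205] -38.41261792913921 [[193.25096072 209.39220222]]
rim centre [0.5772 0.2038] -46.6714317195972 [[349.08004155 184.08582525]]
rim centre [0.5784 0.2048] -42.383363247322485 [[171.43559231 394.36629424]]
coaster [0.44680414 0.39257788 0.005     ]
((291.43975830078125, 204.21084594726562), 52.332183837890625) [0.45089155 0.39035425 0.005     ]
```

View pics/r1.png

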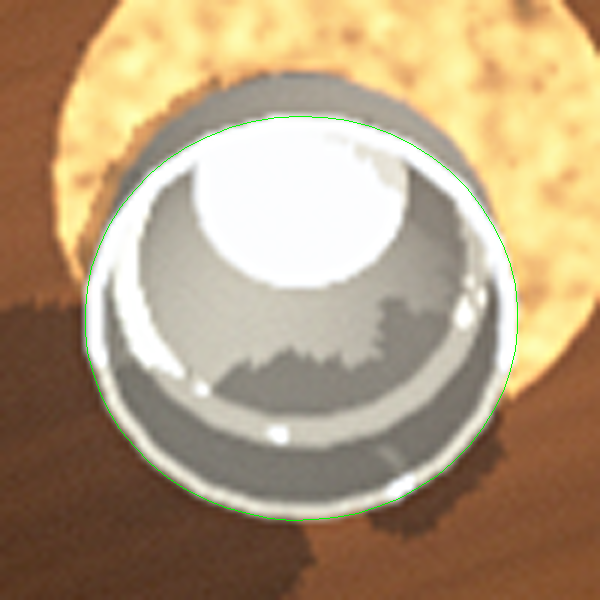

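All three cameras agree within about 2 mm: base pot (0.442, 0.387), coaster about (0.449, 0.391), desk pot (0.5775, 0.2045). Moving above the desk pot.

Emit:
move_arm:
  rows:
    - {"tx": -0.038, "ty": -0.0193, "tz": 0.005, "ax": 0, "ay": 0, "az": 0, "jaw": 0}
    - {"tx": -0.038, "ty": -0.0193, "tz": 0.01, "ax": 0, "ay": 0, "az": 0, "jaw": 0}
    - {"tx": -0.038, "ty": -0.0193, "tz": 0.01, "ax": 0, "ay": 0, "az": 0, "jaw": 0}
    - {"tx": -0.038, "ty": -0.0193, "tz": 0.02, "ax": 0, "ay": 0, "az": 0, "jaw": 0}
    - {"tx": -0.038, "ty": -0.0193, "tz": 0.02, "ax": 0, "ay": 0, "az": 0, "jaw": 0}
    - {"tx": -0.038, "ty": -0.0193, "tz": 0.03, "ax": 0, "ay": 0, "az": 0, "jaw": 0}
    - {"tx": 0, "ty": 0, "tz": 0.02, "ax": 0, "ay": 0, "az": 0, "jaw": 0}
    - {"tx": 0, "ty": 0, "tz": 0, "ax": 0, "ay": 0, "az": 0, "jaw": 0}

```text
time: 1.85
tool_pos: [0.5801, 0.2133, 0.1121]
tool_rot: [-0.001, 0.18, 0.984, 0.003]
contact_force: [-0.3, 0.4, -0.4]
gripper_width: 1.001
```

```bash
cat > to.py <<'E'
# tool-frame delta to a world TCP target: x y z
import sys
from plant import manip
from h import *
s=manip.state();q=s["tool_rot"];R=Rn.from_quat([q[1],q[2],q[3],q[0]])
T=np.array(list(map(float,sys.argv[1:4])))
print("tcp",s["tool_pos"],"delta tool",np.round(R.inv().apply(T-s["tool_pos"]),4));print("toolx,y,z:\n",np.round(R.as_matrix().T,3))
if len(sys.argv)>4:
    # desired tool z (3) and tool y hint(3)
    v=np.array(list(map(float,sys.argv[4:10])));z=v[:3]/np.linalg.norm(v[:3]);y=v[3:]-z*(v[3:]@z);y/=np.linalg.norm(y);
    D=Rn.from_matrix(np.c_[np.cross(y,z),y,z]);print("rotvec deg tool",np.round(np.degrees((R.inv()*D).as_rotvec()),2))
E
python3 snap.py wrist 3; python3 to.py .5775 .2045 .039 0 0 -1 .371 .9286 0
```

```text
1.9 [0.58094102 0.21367533 0.11383524] [7.08819791e-04 1.79412265e-01 9.83769590e-01 2.85147254e-03] [ 0.77243784 -0.69340172  0.08424174] 0.9996742842806755
tcp [0.58094102 0.21367533 0.11383524] delta tool [ 0.     -0.0102  0.0748]
toolx,y,z:
 [[-0.936  0.353 -0.   ]
 [ 0.353  0.936  0.006]
 [ 0.002  0.005 -1.   ]]
rotvec deg tool [0.34 0.02 1.11]
```

View pics/wrist3.png

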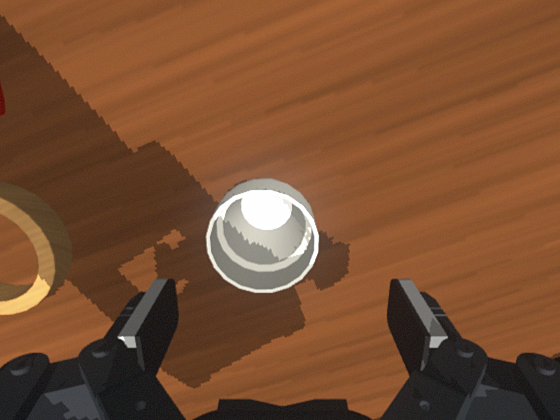

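```bash
python3 rim.py wrist3 263 241 .070 pics/r3.png
```

```text
rim centre [0.5782 0.2041] -80.0 [[262.56720882 243.96092134]]
```

View pics/r3.png

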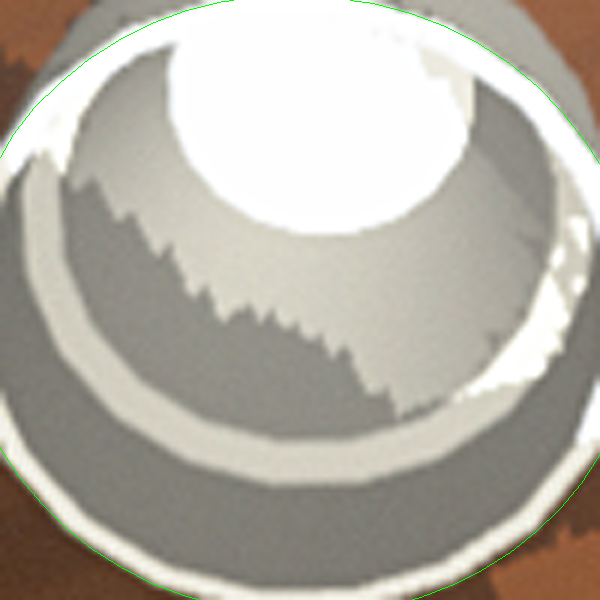

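The rim is at (0.578, 0.204), so I only need a 10 mm correction. Descending and gripping.

Emit:
move_arm:
  rows:
    - {"tx": 0, "ty": -0.01, "tz": 0, "ax": 0.3, "ay": 0, "az": 0, "jaw": 0}
    - {"tx": 0, "ty": 0, "tz": 0.01, "ax": 0, "ay": 0, "az": 0, "jaw": 0}
    - {"tx": 0, "ty": 0, "tz": 0.02, "ax": 0, "ay": 0, "az": 0, "jaw": 0}
    - {"tx": 0, "ty": 0, "tz": 0.02, "ax": 0, "ay": 0, "az": 0, "jaw": 0}
    - {"tx": 0, "ty": 0, "tz": 0.015, "ax": 0, "ay": 0, "az": 0, "jaw": 0}
    - {"tx": 0, "ty": 0, "tz": 0.008, "ax": 0, "ay": 0, "az": 0, "jaw": 0}
    - {"tx": 0, "ty": 0, "tz": 0, "ax": 0, "ay": 0, "az": 0, "jaw": 0}

```text
time: 2.6
tool_pos: [0.5794, 0.2107, 0.046]
tool_rot: [0.007, 0.175, 0.985, 0.003]
contact_force: [-0.1, -0.4, 0.4]
gripper_width: 0.997
```

```bash
python3 snap.py wrist 4; python3 to.py .578 .2043 .039 0 0 -1 .371 .9286 0
```

```text
2.65 [0.57980416 0.21080784 0.0466844 ] [0.00697917 0.17507666 0.984524   0.00345745] [ 0.35428344  0.73059976 -0.09221135] 1.000528205787601
tcp [0.57980416 0.21080784 0.0466844 ] delta tool [-0.0005 -0.0068  0.0076]
toolx,y,z:
 [[-0.939  0.345 -0.013]
 [ 0.345  0.939  0.009]
 [ 0.015  0.004 -1.   ]]
rotvec deg tool [0.54 0.71 1.61]
```

View pics/wrist4.png

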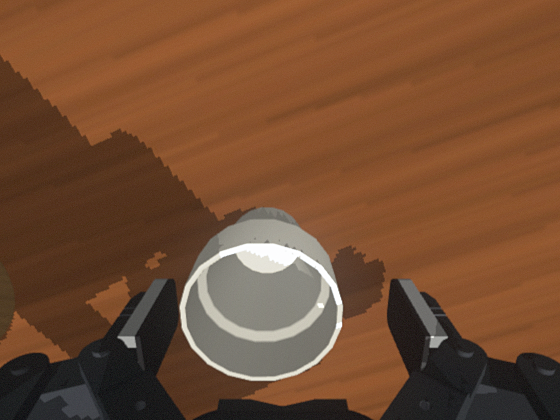

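The finger is about 4 mm from the rim on the left, so I'm centring before going the rest of the way down.

Emit:
move_arm:
  rows:
    - {"tx": 0, "ty": -0.007, "tz": 0, "ax": 0.5, "ay": 0.7, "az": 0, "jaw": 0}
    - {"tx": 0, "ty": -0.002, "tz": 0.004, "ax": 0, "ay": 0, "az": 0, "jaw": 0}
    - {"tx": 0, "ty": 0, "tz": 0.005, "ax": 0, "ay": 0, "az": 0, "jaw": 0}
    - {"tx": 0, "ty": 0, "tz": 0, "ax": 0, "ay": 0, "az": 0, "jaw": 0}

```text
time: 3.05
tool_pos: [0.5786, 0.202, 0.0401]
tool_rot: [0.002, 0.175, 0.985, 0.001]
contact_force: [-0.1, 0.0, 0.3]
gripper_width: 0.997
```

```bash
python3 to.py .578 .2043 .039 0 0 -1 .371 .9286 0
```

```text
tcp [0.57862035 0.20198554 0.04011711] delta tool [0.0014 0.002  0.0011]
toolx,y,z:
 [[-0.939  0.345 -0.004]
 [ 0.345  0.939  0.003]
 [ 0.004  0.001 -1.   ]]
rotvec deg tool [0.15 0.21 1.6 ]
```

Emit:
move_arm:
  rows:
    - {"tx": 0.001, "ty": 0.002, "tz": 0.001, "ax": 0.15, "ay": 0.2, "az": 0, "jaw": 0}
    - {"tx": 0, "ty": 0, "tz": 0, "ax": 0, "ay": 0, "az": 0, "jaw": 255}
    - {"tx": 0, "ty": 0, "tz": 0, "ax": 0, "ay": 0, "az": 0, "jaw": 255}
    - {"tx": 0, "ty": 0, "tz": 0, "ax": 0, "ay": 0, "az": 0, "jaw": 255}
    - {"tx": 0, "ty": 0, "tz": 0, "ax": 0, "ay": 0, "az": 0, "jaw": 255}
    - {"tx": 0, "ty": 0, "tz": 0, "ax": 0, "ay": 0, "az": 0, "jaw": 255}
    - {"tx": 0, "ty": 0, "tz": 0, "ax": 0, "ay": 0, "az": 0, "jaw": 255}

```text
time: 3.75
tool_pos: [0.5791, 0.2044, 0.0401]
tool_rot: [0.001, 0.175, 0.985, -0.0]
contact_force: [-0.5, -1.2, -0.6]
gripper_width: 0.708
```

```bash
python3 snap.py wrist 5; python3 snap.py scene 5;python3 to.py .578 .2043 .039 0 0 -1 .371 .9286 0; python3 -c "
from h import *
f=load('scene5');crop(f,(348,170),60,'pics/s5z.png',6)"
```

```text
3.8 [0.57913434 0.20437904 0.04008137] [ 6.90885175e-04  1.75082842e-01  9.84553453e-01 -1.38211578e-04] [ 0.58578701 -0.25067377 -0.53478925] 0.7119297807989143
3.85 [0.57911767 0.20436718 0.04006835] [ 6.60887674e-04  1.75084548e-01  9.84553171e-01 -1.35444023e-04] [ 0.45058754 -0.26172361  0.50817173] 0.710682163518848
tcp [0.57911767 0.20436718 0.04006835] delta tool [ 0.001  -0.0004  0.0011]
toolx,y,z:
 [[-0.939  0.345 -0.001]
 [ 0.345  0.939 -0.   ]
 [ 0.001 -0.    -1.   ]]
rotvec deg tool [-0.    0.08  1.61]
```

View pics/wrist5.png

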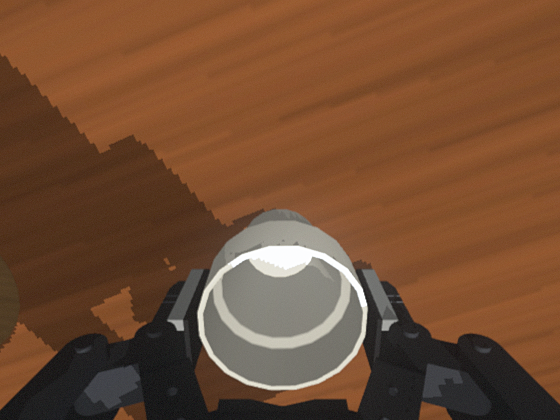

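View pics/s5z.png

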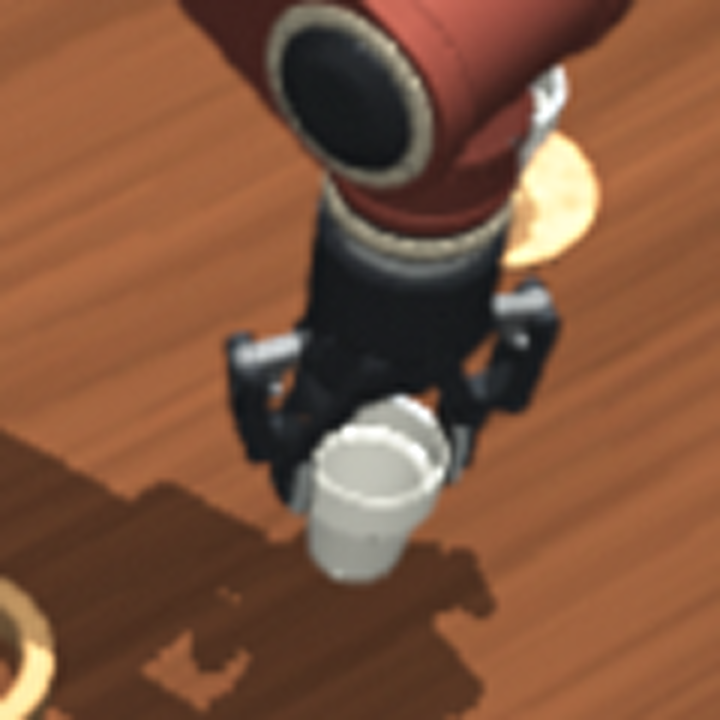

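The pot is gripped square with the pads on the collar. Lifting, then moving over the coaster.

Emit:
move_arm:
  rows:
    - {"tx": 0, "ty": 0, "tz": -0.01, "ax": 0, "ay": 0, "az": 0, "jaw": 255}
    - {"tx": 0, "ty": 0, "tz": -0.025, "ax": 0, "ay": 0, "az": 0, "jaw": 255}
    - {"tx": 0, "ty": 0, "tz": -0.04, "ax": 0, "ay": 0, "az": 0, "jaw": 255}
    - {"tx": 0.005, "ty": 0.003, "tz": -0.04, "ax": 0, "ay": 0, "az": 0, "jaw": 255}
    - {"tx": 0.02, "ty": 0.013, "tz": -0.01, "ax": 0, "ay": 0, "az": 0, "jaw": 255}
    - {"tx": 0.035, "ty": 0.023, "tz": 0, "ax": 0, "ay": 0, "az": 0, "jaw": 255}
    - {"tx": 0.04, "ty": 0.026, "tz": 0, "ax": 0, "ay": 0, "az": 0, "jaw": 255}
    - {"tx": 0.04, "ty": 0.026, "tz": 0, "ax": 0, "ay": 0, "az": 0, "jaw": 255}
    - {"tx": 0.03, "ty": 0.02, "tz": 0, "ax": 0, "ay": 0, "az": 0, "jaw": 255}
    - {"tx": 0.015, "ty": 0.01, "tz": 0, "ax": 0, "ay": 0, "az": 0, "jaw": 255}
    - {"tx": 0, "ty": 0, "tz": 0, "ax": 0, "ay": 0, "az": 0, "jaw": 255}

```text
time: 4.95
tool_pos: [0.442, 0.388, 0.1763]
tool_rot: [0.001, 0.177, 0.984, 0.002]
contact_force: [0.2, 0.2, -1.3]
gripper_width: 0.708
```

```bash
python3 snap.py wrist 6;python3 snap.py top 6; python3 to.py .443 .386 .14 0 0 -1 .345 .939 0
```

```text
5.0 [0.44274523 0.38722487 0.17627617] [0.00107554 0.17731624 0.98415128 0.00201515] [ 0.4000427  -0.3561125  -2.02131584] 0.7071238104879811
5.05 [0.44353207 0.38636626 0.17609556] [0.00124658 0.17801238 0.98402577 0.00182251] [ 0.03246185 -0.45091473 -0.99041232] 0.7097695737068934
tcp [0.44353207 0.38636626 0.17609556] delta tool [ 0.0004 -0.0007  0.0361]
toolx,y,z:
 [[-0.937  0.35  -0.002]
 [ 0.35   0.937  0.004]
 [ 0.003  0.003 -1.   ]]
rotvec deg tool [ 0.23  0.1  -0.33]
```

View pics/wrist6.png

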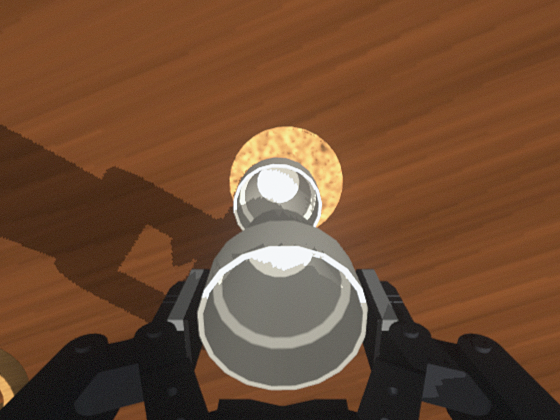

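The pot is in place over the coaster. Lowering it to just above home.

Emit:
move_arm:
  rows:
    - {"tx": 0, "ty": -0.0005, "tz": 0.01, "ax": 0.2, "ay": 0.1, "az": 0, "jaw": 255}
    - {"tx": 0, "ty": 0, "tz": 0.02, "ax": 0, "ay": 0, "az": 0, "jaw": 255}
    - {"tx": 0, "ty": 0, "tz": 0.02, "ax": 0, "ay": 0, "az": 0, "jaw": 255}
    - {"tx": 0, "ty": 0, "tz": 0.015, "ax": 0, "ay": 0, "az": 0, "jaw": 255}
    - {"tx": 0, "ty": 0, "tz": 0.01, "ax": 0, "ay": 0, "az": 0, "jaw": 255}
    - {"tx": 0, "ty": 0, "tz": 0, "ax": 0, "ay": 0, "az": 0, "jaw": 255}

```text
time: 5.65
tool_pos: [0.4474, 0.3805, 0.0963]
tool_rot: [0.0, 0.182, 0.983, -0.001]
contact_force: [0.4, 0.1, -0.9]
gripper_width: 0.708
```

```bash
python3 to.py .443 .386 .069 0 0 -1 .345 .939 0
```

```text
tcp [0.44742283 0.38047644 0.09633548] delta tool [0.0061 0.0036 0.0273]
toolx,y,z:
 [[-0.934  0.359 -0.   ]
 [ 0.359  0.934 -0.001]
 [-0.    -0.001 -1.   ]]
rotvec deg tool [-0.08  0.03 -0.84]
```

Emit:
move_arm:
  rows:
    - {"tx": 0.006, "ty": 0.0036, "tz": 0, "ax": 0, "ay": 0, "az": 0, "jaw": 255}
    - {"tx": 0, "ty": 0, "tz": 0, "ax": 0, "ay": 0, "az": 0, "jaw": 255}
    - {"tx": 0, "ty": 0, "tz": 0, "ax": 0, "ay": 0, "az": 0, "jaw": 255}

```text
time: 5.95
tool_pos: [0.4439, 0.3866, 0.0976]
tool_rot: [0.001, 0.183, 0.983, -0.0]
contact_force: [0.4, 0.2, -0.9]
gripper_width: 0.711
```

```bash
python3 snap.py wrist 7; python3 to.py .443 .386 .069 0 0 -1 .345 .939 0;python3 rim.py top6 116 267 .075 pics/r6t.png
```

```text
6.0 [0.44398161 0.3866791  0.09780954] [9.28221514e-04 1.82727769e-01 9.83163105e-01 9.49397851e-05] [-0.2943384  -0.69042237 -1.61533117] 0.7086115689916004
tcp [0.44398161 0.3866791  0.09780954] delta tool [ 0.0007 -0.001   0.0288]
toolx,y,z:
 [[-0.933  0.359 -0.002]
 [ 0.359  0.933  0.001]
 [ 0.002 -0.    -1.   ]]
rotvec deg tool [ 0.03  0.1  -0.88]
rim centre [0.4402 0.3863] -16.37323251099198 [[116.51939125 267.82793446]]
```

View pics/wrist7.png

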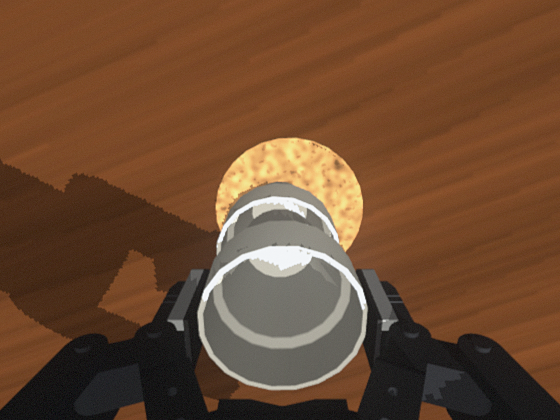

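The foot is inside the lower mouth with no contact. Continuing slowly.

Emit:
move_arm:
  rows:
    - {"tx": 0.0007, "ty": -0.001, "tz": 0.003, "ax": 0, "ay": 0, "az": 0, "jaw": 255}
    - {"tx": 0, "ty": 0, "tz": 0.005, "ax": 0, "ay": 0, "az": 0, "jaw": 255}
    - {"tx": 0, "ty": 0, "tz": 0.005, "ax": 0, "ay": 0, "az": 0, "jaw": 255}
    - {"tx": 0, "ty": 0, "tz": 0.005, "ax": 0, "ay": 0, "az": 0, "jaw": 255}
    - {"tx": 0, "ty": 0, "tz": 0, "ax": 0, "ay": 0, "az": 0, "jaw": 255}
    - {"tx": 0, "ty": 0, "tz": 0, "ax": 0, "ay": 0, "az": 0, "jaw": 255}

```text
time: 6.6
tool_pos: [0.4433, 0.3865, 0.0794]
tool_rot: [0.002, 0.182, 0.983, 0.001]
contact_force: [0.2, -0.4, -1.5]
gripper_width: 0.714
```

```bash
python3 snap.py scene 8;python3 snap.py wrist 8;python3 to.py .443 .386 .069 0 0 -1 .345 .939 0
python3 -c "
from h import *
f=load('scene8');crop(f,(370,125),40,'pics/s8z.png',7)"
```

```text
6.65 [0.44318734 0.38637851 0.07925104] [1.54148111e-03 1.82460870e-01 9.83211721e-01 6.05817004e-04] [-0.53612594  0.7843891  -2.51076113] 0.7071302443379524
6.7 [0.44332441 0.38645686 0.07949755] [1.71627146e-03 1.82457848e-01 9.83211894e-01 7.48011313e-04] [-0.44763327  0.69408754 -1.44341248] 0.7099661260035994
tcp [0.44332441 0.38645686 0.07949755] delta tool [ 0.0002 -0.0006  0.0105]
toolx,y,z:
 [[-0.933  0.359 -0.003]
 [ 0.359  0.933  0.002]
 [ 0.004  0.001 -1.   ]]
rotvec deg tool [ 0.12  0.18 -0.85]
```

View pics/s8z.png

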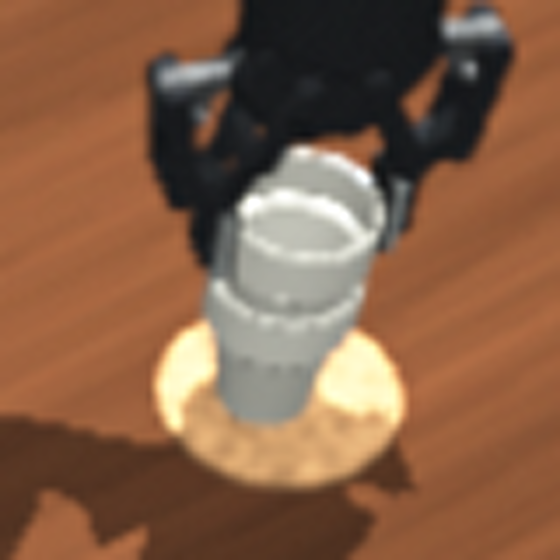

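View pics/wrist8.png

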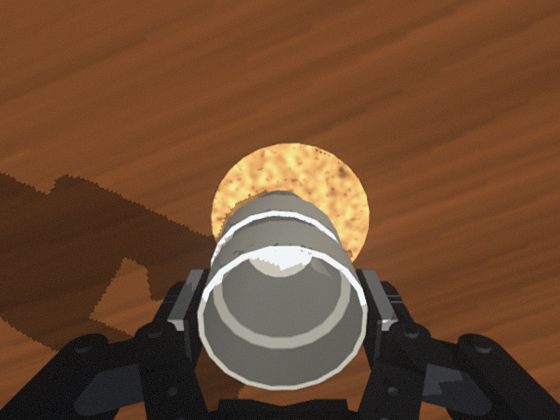

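Emit:
move_arm:
  rows:
    - {"tx": 0, "ty": -0.0005, "tz": 0.002, "ax": 0.1, "ay": 0.1, "az": 0, "jaw": 255}
    - {"tx": 0, "ty": 0, "tz": 0.003, "ax": 0, "ay": 0, "az": 0, "jaw": 255}
    - {"tx": 0, "ty": 0, "tz": 0.003, "ax": 0, "ay": 0, "az": 0, "jaw": 255}
    - {"tx": 0, "ty": 0, "tz": 0, "ax": 0, "ay": 0, "az": 0, "jaw": 255}

```text
time: 7.1
tool_pos: [0.4435, 0.3861, 0.0714]
tool_rot: [0.001, 0.183, 0.983, 0.0]
contact_force: [-0.4, 0.3, -1.5]
gripper_width: 0.708
```

```bash
python3 to.py .443 .386 .069 0 0 -1 .345 .939 0
```

```text
tcp [0.44352126 0.38611783 0.07135744] delta tool [ 0.0004 -0.0003  0.0024]
toolx,y,z:
 [[-0.933  0.359 -0.002]
 [ 0.359  0.933  0.001]
 [ 0.002  0.    -1.   ]]
rotvec deg tool [ 0.06  0.1  -0.86]
```

Emit:
move_arm:
  rows:
    - {"tx": 0, "ty": 0, "tz": 0.002, "ax": 0, "ay": 0, "az": 0, "jaw": 255}
    - {"tx": 0, "ty": 0, "tz": 0.001, "ax": 0, "ay": 0, "az": 0, "jaw": 255}
    - {"tx": 0, "ty": 0, "tz": 0, "ax": 0, "ay": 0, "az": 0, "jaw": 255}

```text
time: 7.4
tool_pos: [0.4441, 0.3863, 0.0703]
tool_rot: [0.001, 0.182, 0.983, 0.0]
contact_force: [-0.9, -0.1, -1.3]
gripper_width: 0.708
```

```bash
python3 snap.py wrist 9; python3 snap.py scene 9; python3 -c "
from h import *
f=load('scene9');a=crop(f,(370,125),36,None,8);f=load('wrist9');b=crop(f,(280,280),100,None,3);b=cv2.resize(b,(a.shape[1]*b.shape[1]//b.shape[1],a.shape[0]));cv2.imwrite('pics/s9z.png',cv2.resize(np.hstack([a,b]),(800,400)))"
```

```text
7.45 [0.4442001  0.38632854 0.07014201] [1.42974077e-03 1.82398615e-01 9.83223587e-01 2.81015030e-04] [-0.28234738  0.1234698  -0.27066503] 0.7072347311241333
7.5 [0.44408639 0.38621329 0.06999347] [1.32766814e-03 1.82395974e-01 9.83224256e-01 9.01621123e-05] [-1.99204917 -0.99915187  1.61981835] 0.7097437283903592
```

View pics/s9z.png

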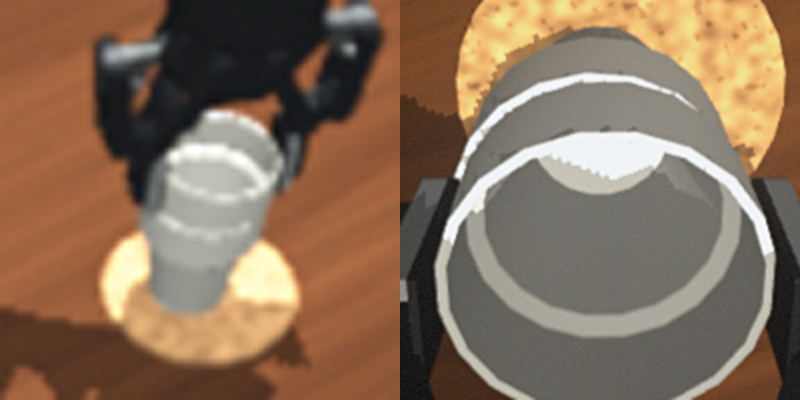

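Emit:
move_arm:
  rows:
    - {"tx": 0, "ty": 0, "tz": 0.001, "ax": 0, "ay": 0, "az": 0, "jaw": 255}
    - {"tx": 0, "ty": 0, "tz": 0.001, "ax": 0, "ay": 0, "az": 0, "jaw": 255}
    - {"tx": 0, "ty": 0, "tz": 0, "ax": 0, "ay": 0, "az": 0, "jaw": 255}

```text
time: 7.8
tool_pos: [0.4445, 0.3862, 0.0701]
tool_rot: [0.001, 0.182, 0.983, -0.0]
contact_force: [0.1, -1.0, -0.1]
gripper_width: 0.709
```

Emit:
move_arm:
  rows:
    - {"tx": 0, "ty": 0, "tz": 0.003, "ax": 0, "ay": 0, "az": 0, "jaw": 255}
    - {"tx": 0, "ty": 0, "tz": 0.003, "ax": 0, "ay": 0, "az": 0, "jaw": 255}

```text
time: 8.0
tool_pos: [0.4455, 0.3861, 0.0697]
tool_rot: [0.002, 0.182, 0.983, -0.002]
contact_force: [-7.2, -5.9, 19.1]
gripper_width: 0.711
```

```bash
python3 to.py .443 .386 .069 0 0 -1 .345 .939 0; python3 -c "
from plant import manip;print(manip.state()['contact_force'])"
```

```text
tcp [0.44553506 0.38609464 0.06966417] delta tool [ 0.0023 -0.001   0.0007]
toolx,y,z:
 [[-0.934  0.358 -0.004]
 [ 0.358  0.934 -0.002]
 [ 0.003 -0.004 -1.   ]]
rotvec deg tool [-0.14  0.23 -0.8 ]
[-7.23359391 -5.8754525  19.14949496]
```

It's firmly home: 19 N upward, z stopped at 0.0697 against the expected 0.069. Releasing and retreating upward.

Emit:
move_arm:
  rows:
    - {"tx": 0, "ty": 0, "tz": 0, "ax": 0, "ay": 0, "az": 0, "jaw": 255}
    - {"tx": 0, "ty": 0, "tz": 0, "ax": 0, "ay": 0, "az": 0, "jaw": 0}
    - {"tx": 0, "ty": 0, "tz": 0, "ax": 0, "ay": 0, "az": 0, "jaw": 0}
    - {"tx": 0, "ty": 0, "tz": 0, "ax": 0, "ay": 0, "az": 0, "jaw": 0}
    - {"tx": 0, "ty": 0, "tz": 0, "ax": 0, "ay": 0, "az": 0, "jaw": 0}
    - {"tx": 0, "ty": 0, "tz": 0, "ax": 0, "ay": 0, "az": 0, "jaw": 0}

```text
time: 8.6
tool_pos: [0.446, 0.3865, 0.0695]
tool_rot: [0.002, 0.182, 0.983, -0.001]
contact_force: [0.4, 0.6, 0.6]
gripper_width: 0.998
```

```bash
python3 snap.py wrist 10
```

```text
8.65 [0.44597216 0.38651491 0.06945237] [ 2.35047254e-03  1.82028660e-01  9.83290088e-01 -8.03629443e-04] [-0.16407679  0.70553747  0.26318093] 0.9999845061618013
```

View pics/wrist10.png

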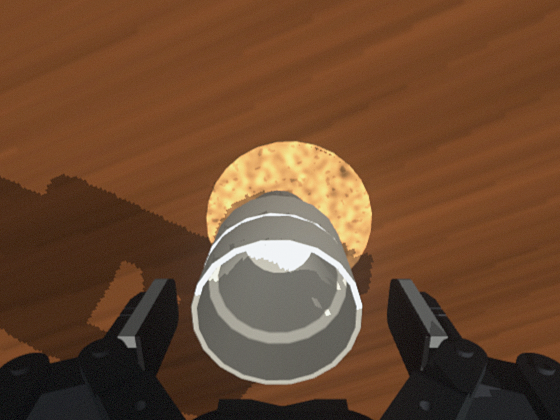

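Emit:
move_arm:
  rows:
    - {"tx": 0, "ty": 0, "tz": -0.01, "ax": 0, "ay": 0, "az": 0, "jaw": 0}
    - {"tx": 0, "ty": 0, "tz": -0.03, "ax": 0, "ay": 0, "az": 0, "jaw": 0}
    - {"tx": 0, "ty": 0, "tz": -0.04, "ax": 0, "ay": 0, "az": 0, "jaw": 0}
    - {"tx": 0, "ty": 0, "tz": -0.04, "ax": 0, "ay": 0, "az": 0, "jaw": 0}
    - {"tx": 0.01, "ty": 0, "tz": -0.04, "ax": 0, "ay": 0, "az": 0, "jaw": 0}
    - {"tx": 0.02, "ty": 0, "tz": -0.01, "ax": 0, "ay": 0, "az": 0, "jaw": 0}
    - {"tx": 0, "ty": 0, "tz": 0, "ax": 0, "ay": 0, "az": 0, "jaw": 0}
    - {"tx": 0, "ty": 0, "tz": 0, "ax": 0, "ay": 0, "az": 0, "jaw": 0}

```text
time: 9.45
tool_pos: [0.4153, 0.3977, 0.248]
tool_rot: [0.002, 0.182, 0.983, -0.001]
contact_force: [-0.1, 0.3, 0.1]
gripper_width: 0.999
```

```bash
python3 snap.py wrist 11;python3 snap.py scene 11;python3 -c "
from h import *
f=load('scene11');crop(f,(370,125),36,'pics/s11z.png',8)"
```

```text
9.5 [0.41512021 0.39754414 0.24750537] [ 0.00145921  0.18229211  0.98324269 -0.00112538] [-0.03422027  0.96389668  0.58708799] 0.9987803210578007
9.55 [0.4151048  0.3971907  0.24660031] [ 0.00099203  0.18247541  0.98320841 -0.00172284] [-0.30219029 -0.66185706  0.29448908] 1.0001010613613952
```

View pics/wrist11.png

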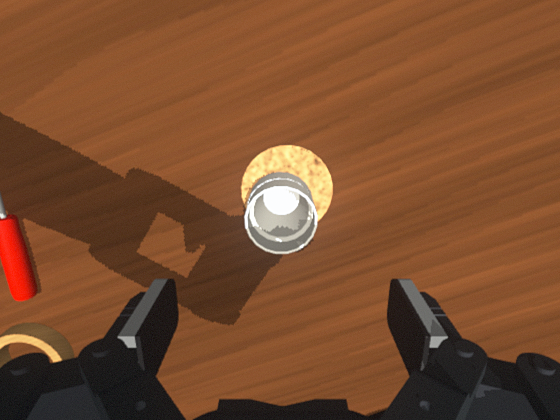

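View pics/s11z.png

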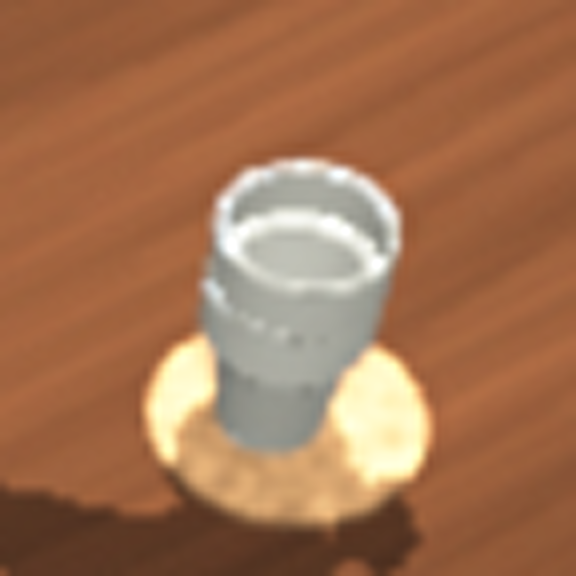

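The first two pots are nested and upright. Now on to the rack, measuring there with the wrist camera.

Emit:
move_arm:
  rows:
    - {"tx": -0.019, "ty": -0.044, "tz": 0, "ax": 0, "ay": 0, "az": -3, "jaw": 0}
    - {"tx": -0.017, "ty": -0.045, "tz": 0, "ax": 0, "ay": 0, "az": -3, "jaw": 0}
    - {"tx": -0.015, "ty": -0.046, "tz": 0, "ax": 0, "ay": 0, "az": -3, "jaw": 0}
    - {"tx": -0.012, "ty": -0.047, "tz": 0, "ax": 0, "ay": 0, "az": -3, "jaw": 0}
    - {"tx": -0.01, "ty": -0.048, "tz": 0, "ax": 0, "ay": 0, "az": -3, "jaw": 0}
    - {"tx": -0.007, "ty": -0.048, "tz": 0, "ax": 0, "ay": 0, "az": -3, "jaw": 0}
    - {"tx": -0.004, "ty": -0.048, "tz": 0, "ax": 0, "ay": 0, "az": -3, "jaw": 0}
    - {"tx": -0.002, "ty": -0.048, "tz": 0, "ax": 0, "ay": 0, "az": 0, "jaw": 0}
    - {"tx": -0.002, "ty": -0.048, "tz": 0, "ax": 0, "ay": 0, "az": 0, "jaw": 0}
    - {"tx": -0.002, "ty": -0.048, "tz": 0, "ax": 0, "ay": 0, "az": 0, "jaw": 0}
    - {"tx": 0, "ty": 0, "tz": 0, "ax": 0, "ay": 0, "az": 0, "jaw": 0}

```text
time: 10.65
tool_pos: [0.4329, -0.103, 0.2275]
tool_rot: [-0.016, -0.007, 1.0, -0.005]
contact_force: [-0.6, -0.1, -0.2]
gripper_width: 1.002
```

```bash
python3 rim.py wrist11 281 218 .099 pics/r11.png; python3 to.py .44 -.18 .25 0 0 -1 0 1 0
```

```text
rim centre [0.4438 0.3866] -79.94515198441994 [[280.67139528 221.49575872]]
tcp [ 0.43293089 -0.1029632   0.22754245] delta tool [-0.0052 -0.0773 -0.0219]
toolx,y,z:
 [[-0.999 -0.015  0.032]
 [-0.015  1.    -0.009]
 [-0.032 -0.01  -0.999]]
rotvec deg tool [-0.53 -1.82  0.85]
```

Emit:
move_arm:
  rows:
    - {"tx": 0, "ty": -0.04, "tz": -0.01, "ax": -0.5, "ay": -1.8, "az": 0.8, "jaw": 0}
    - {"tx": 0, "ty": -0.03, "tz": -0.01, "ax": 0, "ay": 0, "az": 0, "jaw": 0}
    - {"tx": 0, "ty": 0, "tz": 0, "ax": 0, "ay": 0, "az": 0, "jaw": 0}
    - {"tx": 0, "ty": 0, "tz": 0, "ax": 0, "ay": 0, "az": 0, "jaw": 0}

```text
time: 11.05
tool_pos: [0.4311, -0.174, 0.2404]
tool_rot: [-0.005, 0.001, 1.0, 0.004]
contact_force: [-0.4, 0.1, -0.3]
gripper_width: 0.999
```

```bash
python3 snap.py wrist 12
```

```text
11.1 [ 0.43115271 -0.17377263  0.24036748] [-5.51589021e-03  8.96875941e-04  9.99976806e-01  3.89343968e-03] [0.20043186 0.43767083 0.39659403] 0.9961366909908526
```

View pics/wrist12.png

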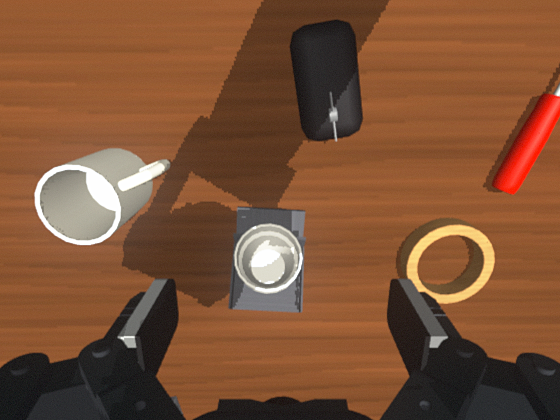

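The view looks nearly into the rack pot's mouth, with the rim centre near (268,259) and the rack square to the base axes within a few degrees. I'll fit the pose from all three cameras.

```bash
cat > rackfit.py <<'E'
from h import *
from scipy.ndimage import map_coordinates
from scipy.optimize import minimize
s=load("scene0");t=load("top0");w=load("wrist12")
def sil(f,ft,ax):
    m=np.zeros((420,560),np.uint8)
    for rr in (RINGS[:2],RINGS[2:]):
        P=np.vstack([circle(ft+h*ax,ax,r,48) for h,r in rr]);q=cv2.convexHull(proj(f,P).astype(np.float32))
        k=np.zeros_like(m);cv2.fillConvexPoly(k,np.round(q*64).astype(np.int32),255,cv2.LINE_AA,6);m=np.maximum(m,k)
    return m/255.
ms=pmask(s,(204,243),28,130);mt=pmask(t,(353,231),24,130);mw=pmask(w,(268,259),42,140)
g=cv2.GaussianBlur(w["color"].astype(float)[...,2],(0,0),.8)
def ftax(x,tilt=None,yaw=None):
    th=tilt if tilt is not None else x[3];ps=yaw if yaw is not None else x[4]
    ax=np.array([-np.sin(th)*np.cos(ps),-np.sin(th)*np.sin(ps),np.cos(th)]);rim=np.array(x[:3]);return rim-.07*ax,ax,rim
def cost(x,tilt=None,parts=False):
    ft,ax,rim=ftax(x,tilt)
    a=np.abs(sil(s,ft,ax)-ms).sum();b=np.abs(sil(t,ft,ax)-mt).sum();c=np.abs(sil(w,ft,ax)-mw).sum()
    if parts:return a,b,c
    return a+b+.6*c
for tilt in(None,np.radians(36)):
    best=None
    for dx in(-.008,0,.008):
        x=np.array([.497+dx,-.187,.075,.63,0.])
        for st in(.006,.002,.001):
            sim=np.vstack([x]+[x+st*e*(8 if i>2 else 1) for i,e in enumerate(np.eye(5))])
            r=minimize(cost,x,args=(tilt,),method="Nelder-Mead",options=dict(initial_simplex=sim,xatol=1e-5,fatol=.1,maxiter=600));x=r.x
        if best is None or r.fun<best[0]:best=(r.fun,x)
    x=best[1];ft,ax,rim=ftax(x,tilt)
    print("tilt/yaw",np.degrees(x[3:]),"rim",rim,"foot",ft,"ax",ax,cost(x,tilt,True))
ims=[]
for f,c,R,k in((s,(204,243),30,8),(t,(353,231),30,8),(w,(268,259),60,4)):
    m=(sil(f,ft,ax)>.5).astype(np.uint8);cs,_=cv2.findContours(m,0,1)
    rc=proj(f,circle(rim,ax,.031))
    ims.append(cv2.resize(crop(f,c,R,None,k,[(rc,(0,255,0)),(proj(f,circle(ft,ax,.0195)),(255,0,0)),(proj(f,circle(ft+.046*ax,ax,.031)),(0,255,255))]),(400,400)))
cv2.imwrite("pics/rackfit.png",cv2.resize(np.hstack(ims),(800,267)))
E
python3 rackfit.py
```

```text
tilt/yaw [34.26091584 -3.05301353] rim [ 0.49982881 -0.18355727  0.0788425 ] foot [ 0.53918025 -0.1856561   0.02098872] ax [-0.56216337  0.02998334  0.82648251] (np.float64(56.87058823529412), np.float64(213.66666666666669), np.float64(77.94117647058823))
tilt/yaw [40.89224694 -4.39656152] rim [ 0.49941149 -0.18350843  0.07876156] foot [ 0.54043539 -0.18666257  0.02213037] ax [-0.58605561  0.04505914  0.80901699] (np.float64(55.41176470588235), np.float64(213.5921568627451), np.float64(93.7764705882353))
```

View pics/rackfit.png

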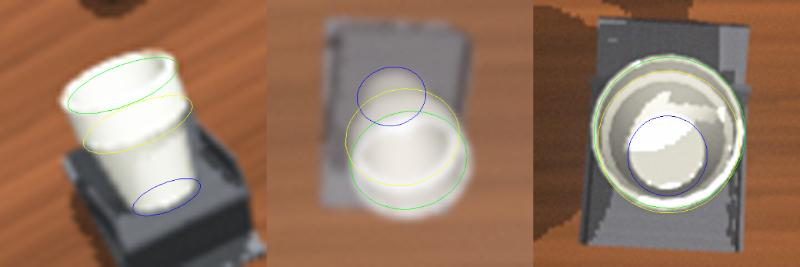

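```bash
python3 - <<'E'
from h import *
s=load("scene0");t=load("top0");w=load("wrist12")
for thr in(130,145,160,175):
    print(thr,pmask(s,(204,243),28,thr).sum(),pmask(t,(353,231),24,thr).sum(),pmask(w,(268,259),42,thr).sum())
print(t["color"][205:240:4,355],w["color"][259,225:245:2])
E
sed -i 's/mt=pmask(t,(353,231),24,130)/mt=pmask(t,(353,231),24,165)/; s/mw=pmask(w,(268,259),42,140)/mw=pmask(w,(268,259),42,150)/; s/ms=pmask(s,(204,243),28,130)/ms=pmask(s,(204,243),28,150)/' rackfit.py; python3 rackfit.py
```

```text
130 753 870 3800
145 742 779 3758
160 729 694 3721
175 709 653 3684
[[147 112  93]
 [127 122 124]
 [130 124 127]
 [146 140 139]
 [189 185 177]
 [219 215 208]
 [245 245 247]
 [236 232 224]
 [238 234 226]] [[ 91  63  43]
 [ 84  56  36]
 [ 93  64  50]
 [ 93  66  51]
 [ 85  87  88]
 [231 227 213]
 [122 119 111]
 [188 188 173]
 [182 178 167]
 [127 125 119]]
tilt/yaw [25.2910699  -5.08888108] rim [ 0.50126023 -0.18362272  0.0774378 ] foot [ 0.53104754 -0.18627534  0.01414736] ax [-0.42553299  0.03789457  0.90414915] (np.float64(85.73333333333333), np.float64(170.82352941176472), np.float64(85.89019607843137))
tilt/yaw [41.69305596 -4.95872356] rim [ 0.49890984 -0.18341978  0.07909447] foot [ 0.53990082 -0.18697628  0.02246328] ax [-0.58558531  0.05080701  0.80901699] (np.float64(68.70196078431373), np.float64(216.33333333333331), np.float64(129.81176470588235))
```

View pics/rackfit.png

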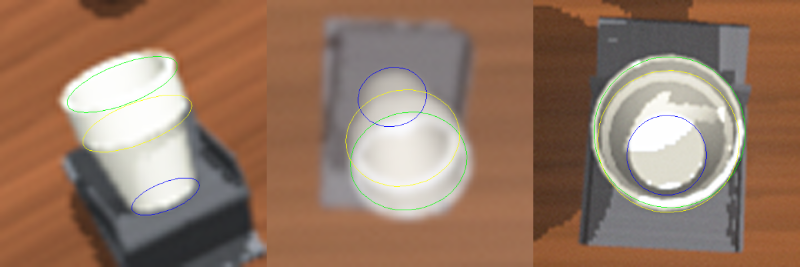

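Rim at about (0.499, −0.185, 0.079). Wrist, top and scene differ by 2–3 mm, so I'll centre visually on the approach. First I'll check clearances to the mug handle and mouse, and get the tilt.

```bash
python3 - <<'E'
from h import *
w=load("wrist12")
print("handle",onz(w,(167,163),.05),"mug",onz(w,(78,203),.085),"mouse near",onz(w,(333,138),.015))
for p in((238,208),(305,210)):print("front",onz(w,p,.0))
for p in((231,309),(302,312)):print("back",onz(w,p,.05),onz(w,p,0))
E
python3 to.py .429 -.181 .176 .587 -.031 -.809 .05 1 0
```

```text
handle [ 0.41773981 -0.27639882  0.05      ] mug [ 0.44458852 -0.34415049  0.085     ] mouse near [ 0.40037474 -0.12024852  0.015     ]
front [ 0.4782316  -0.21914502  0.        ]
front [ 0.48092679 -0.14566813  0.        ]
back [ 0.57297483 -0.22498934  0.05      ] [ 0.60640782 -0.23262976  0.        ]
back [ 0.57724272 -0.15054587  0.05      ] [ 6.11313914e-01 -1.47054249e-01 -5.55111512e-17]
tcp [ 0.43115271 -0.17377263  0.24036748] delta tool [ 0.0014 -0.0077  0.0643]
toolx,y,z:
 [[-1.     0.002  0.011]
 [ 0.002  1.     0.008]
 [-0.011  0.008 -1.   ]]
rotvec deg tool [  1.37 -36.64   2.56]
```

Emit:
move_arm:
  rows:
    - {"tx": 0, "ty": -0.002, "tz": 0, "ax": 0.3, "ay": -7.3, "az": 0.5, "jaw": 0}
    - {"tx": 0, "ty": -0.002, "tz": 0, "ax": 0.3, "ay": -7.3, "az": 0.5, "jaw": 0}
    - {"tx": 0, "ty": -0.002, "tz": 0, "ax": 0.3, "ay": -7.3, "az": 0.5, "jaw": 0}
    - {"tx": 0, "ty": -0.001, "tz": 0, "ax": 0.3, "ay": -7.3, "az": 0.5, "jaw": 0}
    - {"tx": 0, "ty": -0.001, "tz": 0, "ax": 0.2, "ay": -7.3, "az": 0.5, "jaw": 0}
    - {"tx": 0, "ty": 0, "tz": 0, "ax": 0, "ay": 0, "az": 0, "jaw": 0}
    - {"tx": 0, "ty": 0, "tz": 0, "ax": 0, "ay": 0, "az": 0, "jaw": 0}

```text
time: 11.8
tool_pos: [0.4325, -0.1719, 0.2318]
tool_rot: [0.314, 0.019, 0.949, -0.003]
contact_force: [0.5, -0.3, 0.1]
gripper_width: 0.998
```

```bash
python3 to.py .429 -.181 .176 .587 -.031 -.809 .05 1 0
```

```text
tcp [ 0.43247911 -0.17190317  0.23176485] delta tool [ 0.0357 -0.0096  0.0429]
toolx,y,z:
 [[-0.802  0.034 -0.596]
 [ 0.038  0.999  0.006]
 [ 0.596 -0.017 -0.803]]
rotvec deg tool [0.81 0.57 0.35]
```

Emit:
move_arm:
  rows:
    - {"tx": 0.012, "ty": -0.005, "tz": 0.014, "ax": 0.8, "ay": 0.5, "az": 0.3, "jaw": 0}
    - {"tx": 0.012, "ty": -0.005, "tz": 0.014, "ax": 0, "ay": 0, "az": 0, "jaw": 0}
    - {"tx": 0.012, "ty": 0, "tz": 0.014, "ax": 0, "ay": 0, "az": 0, "jaw": 0}
    - {"tx": 0, "ty": 0, "tz": 0, "ax": 0, "ay": 0, "az": 0, "jaw": 0}
    - {"tx": 0, "ty": 0, "tz": 0, "ax": 0, "ay": 0, "az": 0, "jaw": 0}

```text
time: 12.3
tool_pos: [0.4323, -0.1801, 0.1806]
tool_rot: [0.307, 0.019, 0.952, -0.008]
contact_force: [0.1, 0.5, 1.7]
gripper_width: 1.0
```

```bash
python3 snap.py wrist 13; python3 to.py .429 -.181 .176 .587 -.031 -.809 .05 1 0
```

```text
12.35 [ 0.43216686 -0.18002811  0.18053879] [ 0.30680652  0.01848934  0.95155914 -0.00794366] [-0.29217193 -0.06818859 -0.65804407] 1.0022257544925341
tcp [ 0.43216686 -0.18002811  0.18053879] delta tool [ 0.0052 -0.0011  0.0019]
toolx,y,z:
 [[-0.811  0.03  -0.584]
 [ 0.04   0.999 -0.004]
 [ 0.584 -0.026 -0.812]]
rotvec deg tool [ 0.25 -0.25  0.59]
```

View pics/wrist13.png

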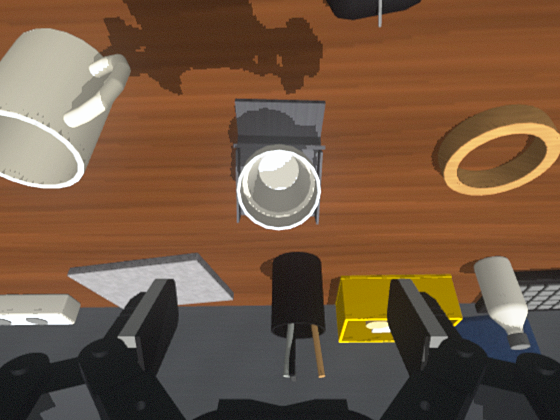

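```bash
cat > ov.py <<'E'
import sys
from h import *
n=sys.argv[1];rim=np.array(list(map(float,sys.argv[2:5])));ax=np.array(list(map(float,sys.argv[5:8])));ax/=np.linalg.norm(ax)
f=load(n);c=proj(f,rim)[0];print(c)
crop(f,c,58,sys.argv[8],6,[(proj(f,circle(rim,ax,.031)),(0,255,0)),(proj(f,circle(rim-.07*ax,ax,.0195)),(255,0,0)),(proj(f,circle(rim-.068*ax,ax,.0177)),(255,0,255)),(proj(f,circle(rim-.024*ax,ax,.031)),(0,255,255))])
E
python3 ov.py wrist13 .499 -.185 .079 -.587 .031 .809 pics/o13.png
```

```text
[277.93349553 190.26931705]
```

View pics/o13.png

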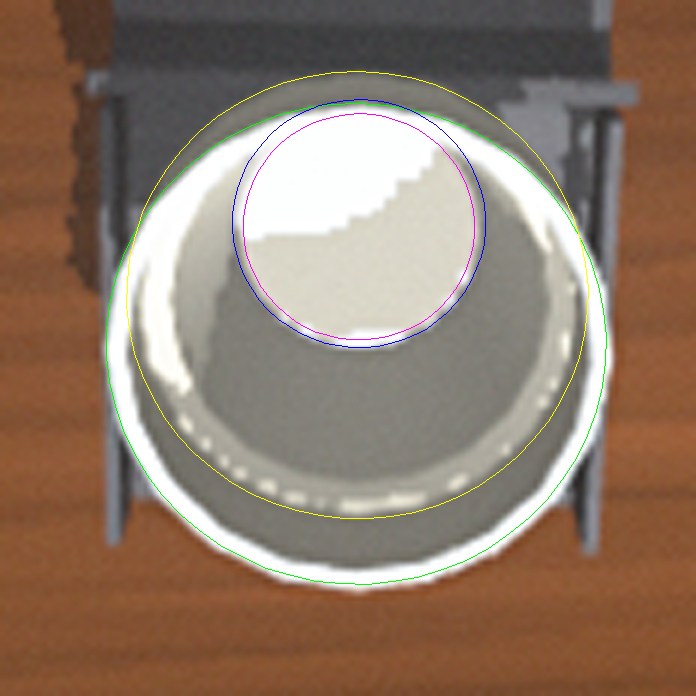

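The overlay matches to within 1 px, so the tool is aligned with the pot's axis. Approaching along the axis.

```bash
python3 to.py .5166 -.1859 .0547 .587 -.031 -.809 .05 1 0
```

```text
tcp [ 0.43216686 -0.18002811  0.18053879] delta tool [ 0.0049 -0.002   0.1516]
toolx,y,z:
 [[-0.811  0.03  -0.584]
 [ 0.04   0.999 -0.004]
 [ 0.584 -0.026 -0.812]]
rotvec deg tool [ 0.25 -0.25  0.59]
```

Emit:
move_arm:
  rows:
    - {"tx": 0.005, "ty": -0.002, "tz": 0.01, "ax": 0.2, "ay": -0.2, "az": 0.5, "jaw": 0}
    - {"tx": 0, "ty": 0, "tz": 0.02, "ax": 0, "ay": 0, "az": 0, "jaw": 0}
    - {"tx": 0, "ty": 0, "tz": 0.025, "ax": 0, "ay": 0, "az": 0, "jaw": 0}
    - {"tx": 0, "ty": 0, "tz": 0.015, "ax": 0, "ay": 0, "az": 0, "jaw": 0}
    - {"tx": 0, "ty": 0, "tz": 0, "ax": 0, "ay": 0, "az": 0, "jaw": 0}
    - {"tx": 0, "ty": 0, "tz": 0, "ax": 0, "ay": 0, "az": 0, "jaw": 0}

```text
time: 12.95
tool_pos: [0.4738, -0.1862, 0.1243]
tool_rot: [0.311, 0.022, 0.95, -0.011]
contact_force: [0.8, -0.5, -0.5]
gripper_width: 1.0
```

```bash
python3 snap.py wrist 14;python3 to.py .5166 -.1859 .0547 .587 -.031 -.809 .05 1 0;python3 ov.py wrist14 .499 -.185 .079 -.587 .031 .809 pics/o14.png
```

```text
13.0 [ 0.47373163 -0.18627217  0.12443776] [ 0.31133819  0.0222865   0.94996793 -0.0115233 ] [-0.03823709  0.15484399  0.69368774] 0.9949828471701552
tcp [ 0.47373163 -0.18627217  0.12443776] delta tool [0.0068 0.0031 0.0815]
toolx,y,z:
 [[-0.805  0.035 -0.592]
 [ 0.05   0.999 -0.008]
 [ 0.591 -0.036 -0.806]]
rotvec deg tool [-0.26  0.3   0.29]
[284.99891473 222.96535649]
```

View pics/wrist14.png

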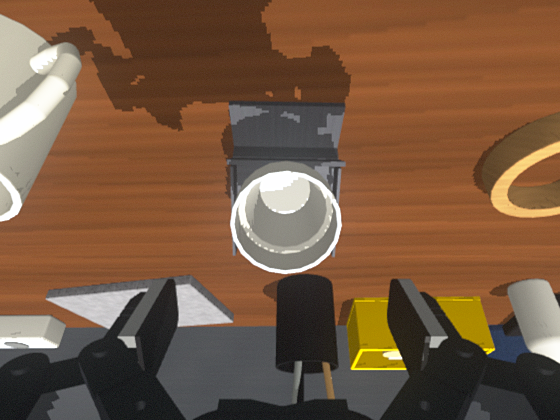

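View pics/o14.png

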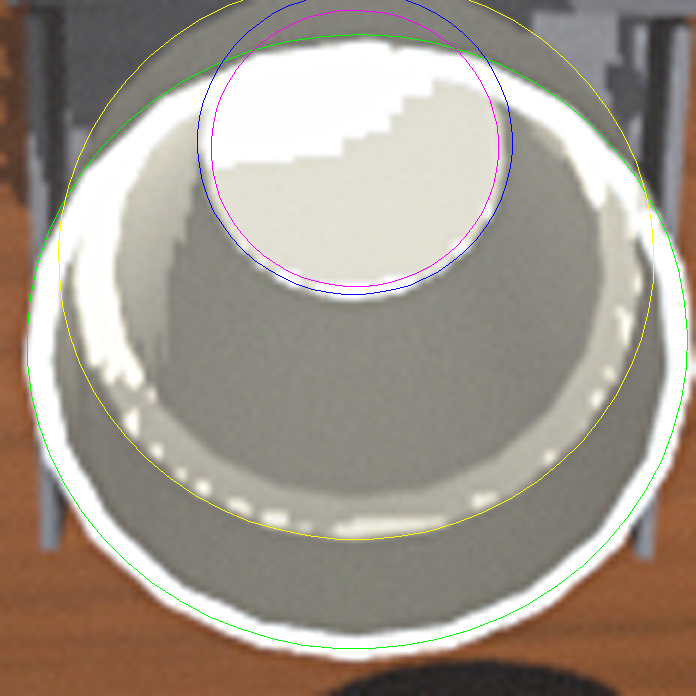

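Emit:
move_arm:
  rows:
    - {"tx": 0.006, "ty": 0.003, "tz": 0.005, "ax": -0.2, "ay": 0.3, "az": 0.3, "jaw": 0}
    - {"tx": 0, "ty": 0, "tz": 0.01, "ax": 0, "ay": 0, "az": 0, "jaw": 0}
    - {"tx": 0, "ty": 0, "tz": 0.012, "ax": 0, "ay": 0, "az": 0, "jaw": 0}
    - {"tx": 0, "ty": 0, "tz": 0, "ax": 0, "ay": 0, "az": 0, "jaw": 0}
    - {"tx": 0, "ty": 0, "tz": 0, "ax": 0, "ay": 0, "az": 0, "jaw": 0}

```text
time: 13.5
tool_pos: [0.4853, -0.1853, 0.102]
tool_rot: [0.311, 0.025, 0.95, -0.011]
contact_force: [0.6, 1.0, 0.5]
gripper_width: 0.999
```

```bash
python3 to.py .5166 -.1859 .0547 .587 -.031 -.809 .05 1 0
```

```text
tcp [ 0.48525131 -0.1852921   0.10196772] delta tool [0.0027 0.0014 0.0566]
toolx,y,z:
 [[-0.805  0.04  -0.592]
 [ 0.054  0.999 -0.006]
 [ 0.591 -0.037 -0.806]]
rotvec deg tool [-0.32  0.3   0.02]
```

Emit:
move_arm:
  rows:
    - {"tx": 0.002, "ty": 0.0014, "tz": 0.005, "ax": -0.3, "ay": 0.3, "az": 0, "jaw": 0}
    - {"tx": 0, "ty": 0, "tz": 0.012, "ax": 0, "ay": 0, "az": 0, "jaw": 0}
    - {"tx": 0, "ty": 0, "tz": 0.012, "ax": 0, "ay": 0, "az": 0, "jaw": 0}
    - {"tx": 0, "ty": 0, "tz": 0.005, "ax": 0, "ay": 0, "az": 0, "jaw": 0}
    - {"tx": 0, "ty": 0, "tz": 0, "ax": 0, "ay": 0, "az": 0, "jaw": 0}
    - {"tx": 0, "ty": 0, "tz": 0, "ax": 0, "ay": 0, "az": 0, "jaw": 0}

```text
time: 14.1
tool_pos: [0.5047, -0.1861, 0.0754]
tool_rot: [0.311, 0.024, 0.95, -0.01]
contact_force: [-0.7, 0.6, 0.7]
gripper_width: 1.002
```

```bash
python3 snap.py wrist 15; python3 to.py .5166 -.1859 .0547 .587 -.031 -.809 .05 1 0
```

```text
14.15 [ 0.504732   -0.18612921  0.07552659] [ 0.31080365  0.0238508   0.95011923 -0.01027985] [-0.46002157 -0.31256823 -0.20336359] 0.9980027106182856
tcp [ 0.504732   -0.18612921  0.07552659] delta tool [0.0028 0.0009 0.0238]
toolx,y,z:
 [[-0.806  0.039 -0.591]
 [ 0.052  0.999 -0.005]
 [ 0.59  -0.034 -0.807]]
rotvec deg tool [-0.18  0.23  0.08]
```

View pics/wrist15.png

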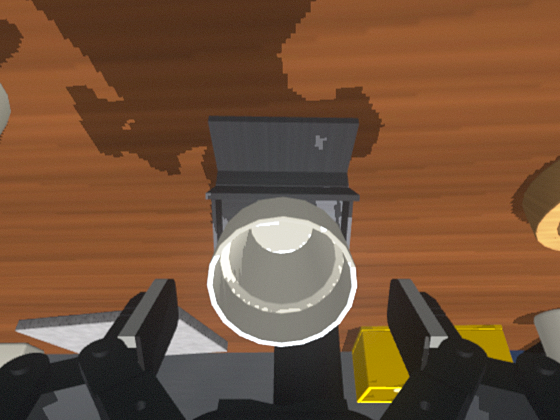

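Centred, with rim columns 209–356 lying between the fingers. Doing the final 23 mm.

Emit:
move_arm:
  rows:
    - {"tx": 0.002, "ty": 0.0005, "tz": 0.006, "ax": -0.2, "ay": 0.2, "az": 0, "jaw": 0}
    - {"tx": 0, "ty": 0, "tz": 0.008, "ax": 0, "ay": 0, "az": 0, "jaw": 0}
    - {"tx": 0, "ty": 0, "tz": 0.007, "ax": 0, "ay": 0, "az": 0, "jaw": 0}
    - {"tx": 0, "ty": 0, "tz": 0.003, "ax": 0, "ay": 0, "az": 0, "jaw": 0}
    - {"tx": 0, "ty": 0, "tz": 0, "ax": 0, "ay": 0, "az": 0, "jaw": 0}
    - {"tx": 0, "ty": 0, "tz": 0, "ax": 0, "ay": 0, "az": 0, "jaw": 0}

```text
time: 14.75
tool_pos: [0.5184, -0.1867, 0.0539]
tool_rot: [0.309, 0.023, 0.951, -0.009]
contact_force: [-0.0, 0.4, -0.1]
gripper_width: 1.002
```

```bash
python3 snap.py wrist 16; python3 to.py .5166 -.1859 .0547 .587 -.031 -.809 .05 1 0
```

```text
14.8 [ 0.51842777 -0.18666528  0.05392879] [ 0.30949998  0.02333049  0.95057207 -0.00884228] [ 0.08515386 -0.43677785  0.30523506] 0.9982487603329752
tcp [ 0.51842777 -0.18666528  0.05392879] delta tool [ 0.0011  0.0007 -0.0017]
toolx,y,z:
 [[-0.807  0.039 -0.589]
 [ 0.05   0.999 -0.002]
 [ 0.588 -0.031 -0.808]]
rotvec deg tool [-0.01  0.07  0.08]
```

View pics/wrist16.png

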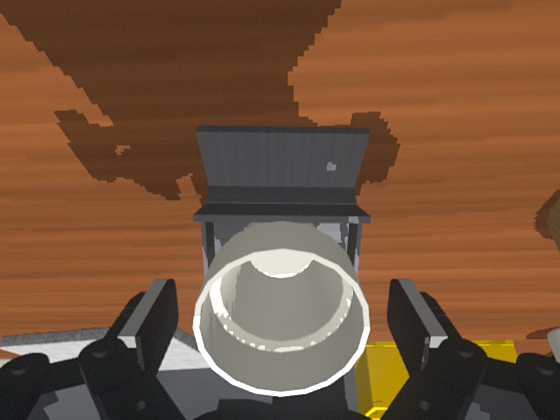

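The rim appears about 4–5 mm nearer the palm than in the first grasp (175 px wide against 168). I'll back off 4 mm so the tips don't reach past the collar, then close.

Emit:
move_arm:
  rows:
    - {"tx": 0.001, "ty": 0.0005, "tz": -0.004, "ax": 0, "ay": 0, "az": 0, "jaw": 0}
    - {"tx": 0, "ty": 0, "tz": 0, "ax": 0, "ay": 0, "az": 0, "jaw": 0}
    - {"tx": 0, "ty": 0, "tz": 0, "ax": 0, "ay": 0, "az": 0, "jaw": 255}
    - {"tx": 0, "ty": 0, "tz": 0, "ax": 0, "ay": 0, "az": 0, "jaw": 255}
    - {"tx": 0, "ty": 0, "tz": 0, "ax": 0, "ay": 0, "az": 0, "jaw": 255}
    - {"tx": 0, "ty": 0, "tz": 0, "ax": 0, "ay": 0, "az": 0, "jaw": 255}
    - {"tx": 0, "ty": 0, "tz": 0, "ax": 0, "ay": 0, "az": 0, "jaw": 255}
    - {"tx": 0, "ty": 0, "tz": 0, "ax": 0, "ay": 0, "az": 0, "jaw": 255}
    - {"tx": 0, "ty": 0, "tz": 0, "ax": 0, "ay": 0, "az": 0, "jaw": 255}

```text
time: 15.7
tool_pos: [0.5149, -0.1862, 0.0582]
tool_rot: [0.31, 0.023, 0.95, -0.009]
contact_force: [-1.3, -0.4, 0.0]
gripper_width: 0.71
```

```bash
python3 snap.py wrist 17; python3 to.py .5166 -.1859 .0547 .587 -.031 -.809 .05 1 0
```

```text
15.75 [ 0.51488841 -0.1862078   0.05822073] [ 0.30995563  0.02276685  0.95043326 -0.00926247] [-1.57195894 -0.79052255  1.15559322] 0.7059769893015193
tcp [ 0.51488841 -0.1862078   0.05822073] delta tool [0.0007 0.0004 0.0038]
toolx,y,z:
 [[-0.807  0.038 -0.59 ]
 [ 0.049  0.999 -0.003]
 [ 0.589 -0.032 -0.808]]
rotvec deg tool [-0.04  0.13  0.16]
```

View pics/wrist17.png

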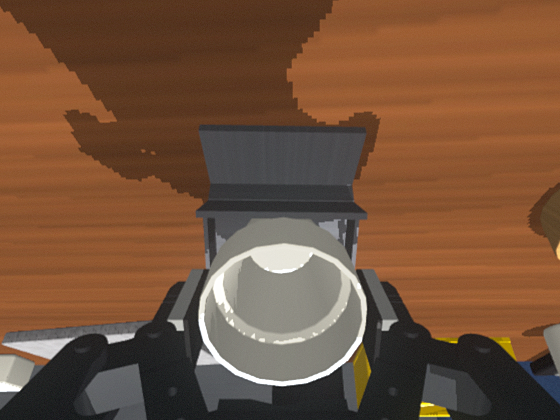

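Grip is now the same as the first one (rim 200–366, width 0.71). Drawing the pot out along its own axis.

Emit:
move_arm:
  rows:
    - {"tx": 0, "ty": 0, "tz": -0.005, "ax": 0, "ay": 0, "az": 0, "jaw": 255}
    - {"tx": 0, "ty": 0, "tz": -0.015, "ax": 0, "ay": 0, "az": 0, "jaw": 255}
    - {"tx": 0, "ty": 0, "tz": -0.025, "ax": 0, "ay": 0, "az": 0, "jaw": 255}
    - {"tx": 0, "ty": 0, "tz": -0.03, "ax": 0, "ay": 0, "az": 0, "jaw": 255}
    - {"tx": 0, "ty": 0, "tz": -0.03, "ax": 0, "ay": 0, "az": 0, "jaw": 255}
    - {"tx": 0, "ty": 0, "tz": -0.015, "ax": 0, "ay": 0, "az": 0, "jaw": 255}
    - {"tx": 0, "ty": 0, "tz": 0, "ax": 0, "ay": 0, "az": 0, "jaw": 255}
    - {"tx": 0, "ty": 0, "tz": 0, "ax": 0, "ay": 0, "az": 0, "jaw": 255}

```text
time: 16.55
tool_pos: [0.4399, -0.1814, 0.1574]
tool_rot: [0.308, 0.023, 0.951, -0.009]
contact_force: [0.3, 1.1, -1.2]
gripper_width: 0.715
```

```bash
python3 snap.py wrist 18; python3 to.py .42 -.18 .22 0 0 -1 0 1 0
```

```text
16.6 [ 0.44003466 -0.18126185  0.15716363] [ 0.3076279   0.02263003  0.95119612 -0.00888225] [-0.20500741 -0.37984679 -1.09629955] 0.7155890143075155
tcp [ 0.44003466 -0.18126185  0.15716363] delta tool [-0.0205  0.0001 -0.0627]
toolx,y,z:
 [[-0.81   0.038 -0.586]
 [ 0.049  0.999 -0.003]
 [ 0.585 -0.031 -0.811]]
rotvec deg tool [-1.03 35.84 -2.64]
```

View pics/wrist18.png

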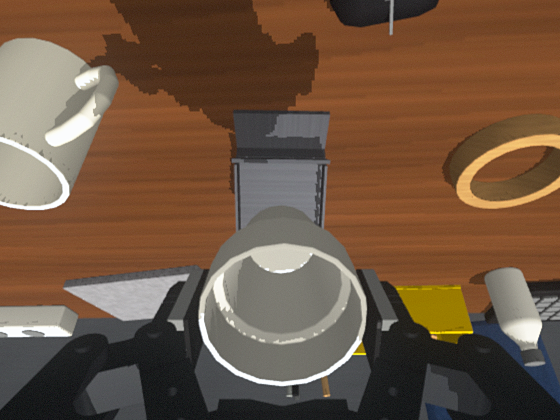

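Emit:
move_arm:
  rows:
    - {"tx": -0.012, "ty": 0, "tz": -0.016, "ax": 0, "ay": 0, "az": 0, "jaw": 255}
    - {"tx": -0.018, "ty": 0, "tz": -0.025, "ax": 0, "ay": 0, "az": 0, "jaw": 255}
    - {"tx": -0.018, "ty": 0, "tz": -0.025, "ax": 0, "ay": 0, "az": 0, "jaw": 255}
    - {"tx": 0, "ty": 0, "tz": 0, "ax": -0.2, "ay": 6, "az": -0.5, "jaw": 255}
    - {"tx": 0, "ty": 0, "tz": 0, "ax": -0.2, "ay": 6.5, "az": -0.5, "jaw": 255}
    - {"tx": 0, "ty": 0, "tz": 0, "ax": -0.2, "ay": 6.5, "az": -0.5, "jaw": 255}
    - {"tx": 0, "ty": 0, "tz": 0, "ax": -0.2, "ay": 6.5, "az": -0.5, "jaw": 255}
    - {"tx": 0, "ty": 0, "tz": 0, "ax": -0.2, "ay": 6, "az": -0.5, "jaw": 255}
    - {"tx": 0, "ty": 0, "tz": 0, "ax": 0, "ay": 3, "az": 0, "jaw": 255}
    - {"tx": 0, "ty": 0, "tz": 0, "ax": 0, "ay": 0, "az": 0, "jaw": 255}

```text
time: 17.6
tool_pos: [0.4421, -0.1772, 0.2246]
tool_rot: [-0.01, -0.002, 1.0, 0.008]
contact_force: [0.3, -0.2, -0.6]
gripper_width: 0.709
```

```bash
python3 to.py .444 .3866 .22 0 0 -1 0.36 .933 0
```

```text
tcp [ 0.44205382 -0.17722518  0.22460174] delta tool [-0.0045  0.5637  0.0133]
toolx,y,z:
 [[-1.    -0.004  0.021]
 [-0.004  1.     0.016]
 [-0.021  0.015 -1.   ]]
rotvec deg tool [ 0.66 -1.34 21.34]
```

Emit:
move_arm:
  rows:
    - {"tx": 0, "ty": 0.03, "tz": 0, "ax": 0.6, "ay": -1.3, "az": 0, "jaw": 255}
    - {"tx": 0, "ty": 0.048, "tz": 0, "ax": 0, "ay": 0, "az": 0, "jaw": 255}
    - {"tx": 0, "ty": 0.048, "tz": 0, "ax": 0, "ay": 0, "az": 0, "jaw": 255}
    - {"tx": 0, "ty": 0.048, "tz": 0, "ax": 0, "ay": 0, "az": 0, "jaw": 255}
    - {"tx": 0.002, "ty": 0.048, "tz": 0, "ax": 0, "ay": 0, "az": 3, "jaw": 255}
    - {"tx": 0.004, "ty": 0.048, "tz": 0, "ax": 0, "ay": 0, "az": 3, "jaw": 255}
    - {"tx": 0.007, "ty": 0.048, "tz": 0, "ax": 0, "ay": 0, "az": 3, "jaw": 255}
    - {"tx": 0.009, "ty": 0.048, "tz": 0, "ax": 0, "ay": 0, "az": 3, "jaw": 255}
    - {"tx": 0.012, "ty": 0.047, "tz": 0, "ax": 0, "ay": 0, "az": 3, "jaw": 255}
    - {"tx": 0.014, "ty": 0.046, "tz": 0, "ax": 0, "ay": 0, "az": 3, "jaw": 255}
    - {"tx": 0.007, "ty": 0.02, "tz": 0, "ax": 0, "ay": 0, "az": 1, "jaw": 255}
    - {"tx": 0, "ty": 0, "tz": 0, "ax": 0, "ay": 0, "az": 0, "jaw": 255}

```text
time: 18.8
tool_pos: [0.4267, 0.3252, 0.2144]
tool_rot: [-0.003, 0.171, 0.985, 0.008]
contact_force: [-0.3, 0.5, -1.3]
gripper_width: 0.712
```

```bash
python3 to.py .444 .3866 .22 0 0 -1 0.36 .933 0
```

```text
tcp [0.42667362 0.32517207 0.2144459 ] delta tool [ 0.0044  0.0638 -0.0046]
toolx,y,z:
 [[-0.942  0.336  0.008]
 [ 0.336  0.942  0.014]
 [-0.003  0.016 -1.   ]]
rotvec deg tool [ 0.82 -0.49  1.46]
```

Emit:
move_arm:
  rows:
    - {"tx": 0.001, "ty": 0.03, "tz": 0, "ax": 0.8, "ay": -0.5, "az": 1, "jaw": 255}
    - {"tx": 0.002, "ty": 0.025, "tz": 0, "ax": 0, "ay": 0, "az": 0, "jaw": 255}
    - {"tx": 0, "ty": 0.008, "tz": 0, "ax": 0, "ay": 0, "az": 0, "jaw": 255}
    - {"tx": 0, "ty": 0, "tz": 0, "ax": 0, "ay": 0, "az": 0, "jaw": 255}
    - {"tx": 0, "ty": 0, "tz": 0, "ax": 0, "ay": 0, "az": 0, "jaw": 255}

```text
time: 19.3
tool_pos: [0.4447, 0.3822, 0.2096]
tool_rot: [-0.002, 0.18, 0.984, -0.003]
contact_force: [0.1, -1.1, -0.7]
gripper_width: 0.71
```

```bash
python3 snap.py wrist 19;python3 to.py .444 .3866 .22 0 0 -1 0.36 .933 0
python3 - <<'E'
from h import *
from scipy.ndimage import map_coordinates
from scipy.optimize import minimize
def fit(n):
    f=load(n);s=f["state"];q=s["tool_rot"];R=Rn.from_quat([q[1],q[2],q[3],q[0]]).as_matrix();T=s["tool_pos"]
    g=cv2.GaussianBlur(f["color"].astype(float).min(2),(0,0),.8)
    def sc(x):
        ax=-(R@np.array([x[3],x[4],1.]));ax/=np.linalg.norm(ax);c=T+R@np.array(x[:3])
        P=[proj(f,circle(c,ax,r,240)) for r in(.0303,.0322)]
        I=[map_coordinates(g,[p[:,1],p[:,0]],order=1) for p in P]
        Q=[proj(f,circle(c-.068*ax,ax,r,120)) for r in(.0165,.019)]
        return -np.mean(np.clip(I[0]-I[1],-30,90))
    best=min((minimize(lambda y:sc([y[0],y[1],y[2],0,0]),[a,0,b],method="Nelder-Mead",options=dict(initial_simplex=[[a,0,b],[a+.002,0,b],[a,.002,b],[a,0,b+.003]])) for a in(0,.002) for b in(-.033,-.03,-.027)),key=lambda r:r.fun)
    print(n,np.round(best.x,4),best.fun)
    x=best.x;ax=-R[:,2];c=T+R@x
    crop(f,proj(f,c)[0],95,f"pics/h_{n}.png",4,[(proj(f,circle(c,ax,.031)),(0,255,0)),(proj(f,circle(c-.068*ax,ax,.0177)),(255,0,255))])
for n in("wrist5","wrist6","wrist7","wrist17","wrist18","wrist19"):fit(n)
E
```

```text
19.35 [0.44472483 0.38202376 0.2096129 ] [-0.00198323  0.17981068  0.9836955  -0.00270964] [ 0.0620531  -0.92038385 -1.2636241 ] 0.707213719110611
tcp [0.44472483 0.38202376 0.2096129 ] delta tool [ 0.0023  0.004  -0.0104]
toolx,y,z:
 [[-0.935  0.354  0.003]
 [ 0.354  0.935 -0.006]
 [-0.005 -0.005 -1.   ]]
rotvec deg tool [-0.35 -0.17  0.38]
wrist5 [-0.0005  0.0013 -0.0291] -90.0
wrist6 [ 0.0004  0.0018 -0.0287] -90.0
wrist7 [-0.0002  0.0009 -0.0292] -90.0
wrist17 [-0.0016  0.0011 -0.0261] -89.16390573796699
wrist18 [-0.0016  0.0014 -0.0269] -89.04187859775799
wrist19 [-0.0005  0.0011 -0.0265] -90.0
```

View pics/wrist19.png

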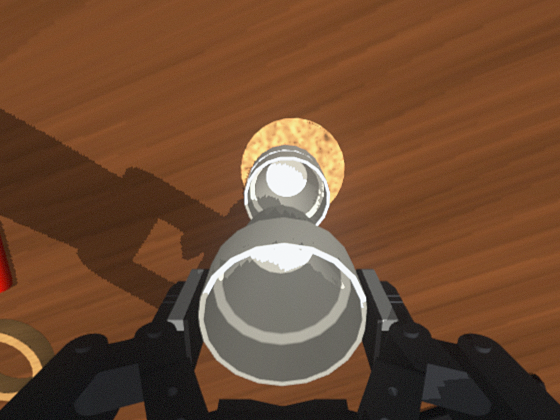

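View pics/h_wrist19.png

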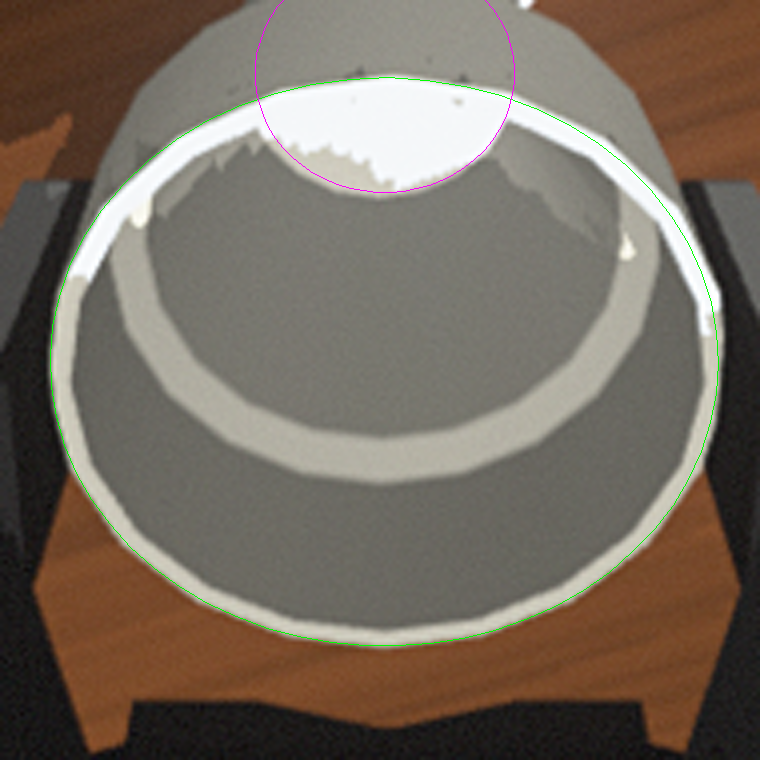

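The held pot is aligned with the tool, its rim 26.5 mm behind the TCP. Home should therefore be at TCP z ≈ 0.0965 and (x, y) ≈ (0.4447, 0.3866). Lowering to just above the mouth.

Emit:
move_arm:
  rows:
    - {"tx": 0.002, "ty": 0.004, "tz": 0, "ax": -0.3, "ay": -0.1, "az": 0, "jaw": 255}
    - {"tx": 0, "ty": 0, "tz": 0.015, "ax": 0, "ay": 0, "az": 0, "jaw": 255}
    - {"tx": 0, "ty": 0, "tz": 0.02, "ax": 0, "ay": 0, "az": 0, "jaw": 255}
    - {"tx": 0, "ty": 0, "tz": 0.01, "ax": 0, "ay": 0, "az": 0, "jaw": 255}
    - {"tx": 0, "ty": 0, "tz": 0, "ax": 0, "ay": 0, "az": 0, "jaw": 255}
    - {"tx": 0, "ty": 0, "tz": 0, "ax": 0, "ay": 0, "az": 0, "jaw": 255}

```text
time: 19.95
tool_pos: [0.4438, 0.3836, 0.1613]
tool_rot: [-0.0, 0.181, 0.983, -0.0]
contact_force: [0.4, -0.5, -0.8]
gripper_width: 0.71
```

```bash
python3 to.py .4447 .3866 .0965 0 0 -1 0.36 .933 0
```

```text
tcp [0.44384294 0.38355716 0.16134845] delta tool [0.0002 0.0032 0.0648]
toolx,y,z:
 [[-0.934  0.357  0.001]
 [ 0.357  0.934 -0.001]
 [-0.001 -0.    -1.   ]]
rotvec deg tool [-0.04 -0.05  0.21]
```

Emit:
move_arm:
  rows:
    - {"tx": 0, "ty": 0.003, "tz": 0, "ax": 0, "ay": 0, "az": 0, "jaw": 255}
    - {"tx": 0, "ty": 0, "tz": 0.008, "ax": 0, "ay": 0, "az": 0, "jaw": 255}
    - {"tx": 0, "ty": 0, "tz": 0.01, "ax": 0, "ay": 0, "az": 0, "jaw": 255}
    - {"tx": 0, "ty": 0, "tz": 0.01, "ax": 0, "ay": 0, "az": 0, "jaw": 255}
    - {"tx": 0, "ty": 0, "tz": 0.006, "ax": 0, "ay": 0, "az": 0, "jaw": 255}
    - {"tx": 0, "ty": 0, "tz": 0, "ax": 0, "ay": 0, "az": 0, "jaw": 255}
    - {"tx": 0, "ty": 0, "tz": 0, "ax": 0, "ay": 0, "az": 0, "jaw": 255}

```text
time: 20.65
tool_pos: [0.4457, 0.3872, 0.1257]
tool_rot: [0.0, 0.181, 0.983, 0.001]
contact_force: [0.1, -0.2, -0.8]
gripper_width: 0.711
```

```bash
python3 snap.py wrist 20;python3 to.py .4447 .3866 .0965 0 0 -1 0.36 .933 0
```

```text
20.7 [0.44561126 0.38714236 0.12569076] [2.65210793e-04 1.81151261e-01 9.83455105e-01 4.54016186e-04] [ 0.83872688  0.47339164 -0.74208391] 0.7084531361682452
tcp [0.44561126 0.38714236 0.12569076] delta tool [ 0.0007 -0.0009  0.0292]
toolx,y,z:
 [[-0.934  0.356 -0.   ]
 [ 0.356  0.934  0.001]
 [ 0.001  0.001 -1.   ]]
rotvec deg tool [0.06 0.02 0.23]
```

View pics/wrist20.png

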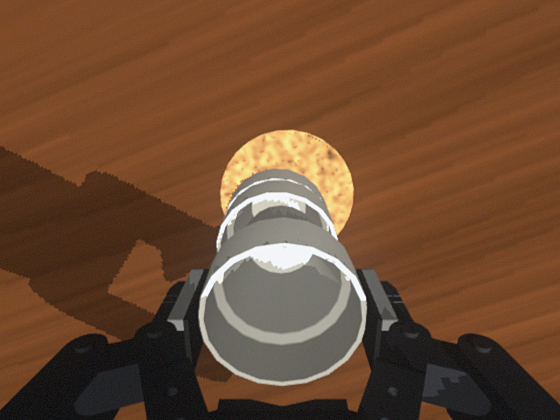

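```bash
cat > st.py <<'E'
import sys
from h import *
from scipy.ndimage import map_coordinates
# upper (visible) arc fit of stack rim at z
f=load(sys.argv[1]);z=float(sys.argv[2]);g=cv2.GaussianBlur(f["color"].astype(float).min(2),(0,0),.8)
best=None
for x in np.arange(.437,.4521,.0005):
  for y in np.arange(.379,.3941,.0005):
    I=[]
    for r in(.0303,.0322):
        P=circle([x,y,z],[0,0,1],r,180);d=(P[:,:2]-[x,y])@np.array([-.934,.357]);P=P[d>-.005];p=proj(f,P);I.append(map_coordinates(g,[p[:,1],p[:,0]],order=1))
    s=np.mean(np.clip(I[0][:len(I[1])]-I[1][:len(I[0])],-30,60))
    if best is None or s>best[0]:best=(s,x,y)
print(best);c=[best[1],best[2],z]
crop(f,proj(f,c)[0],80,sys.argv[3],5,[(proj(f,circle(c,[0,0,1],.031)),(0,255,0))])
E
python3 st.py wrist20 .099 pics/st20.png
```

```text
(np.float64(55.30335756540644), np.float64(0.443), np.float64(0.3865))
```

View pics/st20.png

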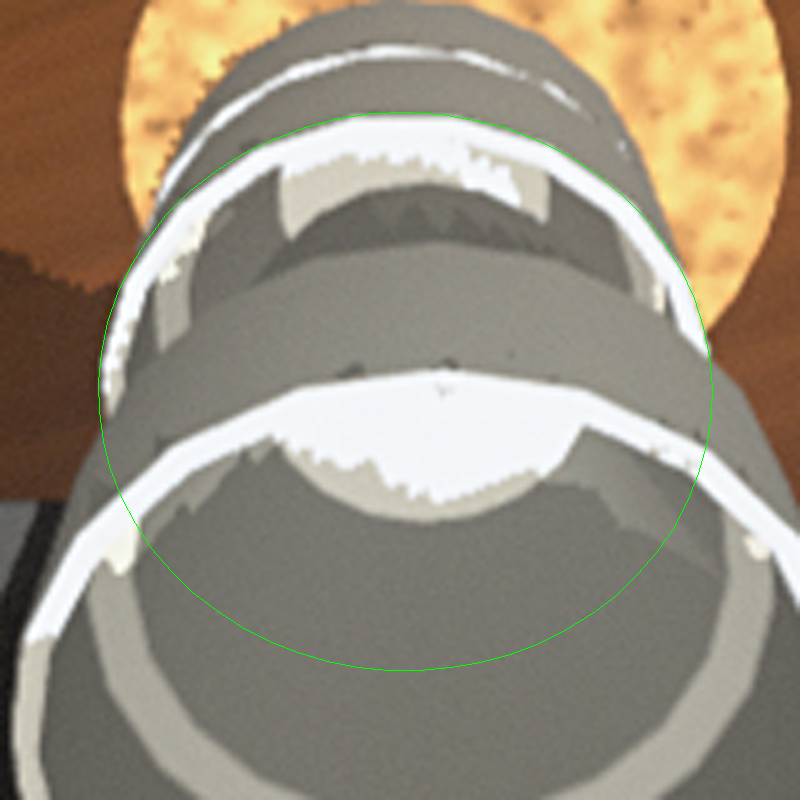

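The held pot is off the stack's axis by about 3 mm in −x and 1.5 mm in −y. Correcting that, then lowering.

Emit:
move_arm:
  rows:
    - {"tx": 0.0025, "ty": -0.0025, "tz": 0, "ax": 0, "ay": 0, "az": 0, "jaw": 255}
    - {"tx": 0, "ty": 0, "tz": 0, "ax": 0, "ay": 0, "az": 0, "jaw": 255}
    - {"tx": 0, "ty": 0, "tz": 0.005, "ax": 0, "ay": 0, "az": 0, "jaw": 255}
    - {"tx": 0, "ty": 0, "tz": 0.005, "ax": 0, "ay": 0, "az": 0, "jaw": 255}
    - {"tx": 0, "ty": 0, "tz": 0, "ax": 0, "ay": 0, "az": 0, "jaw": 255}
    - {"tx": 0, "ty": 0, "tz": 0, "ax": 0, "ay": 0, "az": 0, "jaw": 255}

```text
time: 21.3
tool_pos: [0.4427, 0.386, 0.1162]
tool_rot: [0.001, 0.181, 0.983, 0.001]
contact_force: [0.2, -0.1, -0.9]
gripper_width: 0.708
```

```bash
python3 snap.py wrist 21;python3 to.py .4427 .3857 .0965 0 0 -1 0.36 .933 0;python3 st.py wrist21 .099 pics/st21.png
```

```text
21.35 [0.44270216 0.38595971 0.11617178] [0.0010996  0.18117126 0.98345012 0.0012779 ] [-0.53466047 -0.06618364 -0.6993558 ] 0.7070552710934499
tcp [0.44270216 0.38595971 0.11617178] delta tool [-0.0001 -0.0003  0.0197]
toolx,y,z:
 [[-0.934  0.356 -0.002]
 [ 0.356  0.934  0.003]
 [ 0.003  0.002 -1.   ]]
rotvec deg tool [0.17 0.1  0.22]
(np.float64(53.12857430017491), np.float64(0.443), np.float64(0.387))
```

Emit:
move_arm:
  rows:
    - {"tx": 0, "ty": 0, "tz": 0.004, "ax": 0.15, "ay": 0.1, "az": 0, "jaw": 255}
    - {"tx": 0, "ty": 0, "tz": 0.005, "ax": 0, "ay": 0, "az": 0, "jaw": 255}
    - {"tx": 0, "ty": 0, "tz": 0.003, "ax": 0, "ay": 0, "az": 0, "jaw": 255}
    - {"tx": 0, "ty": 0, "tz": 0, "ax": 0, "ay": 0, "az": 0, "jaw": 255}
    - {"tx": 0, "ty": 0, "tz": 0, "ax": 0, "ay": 0, "az": 0, "jaw": 255}

```text
time: 21.85
tool_pos: [0.4427, 0.3859, 0.1029]
tool_rot: [-0.0, 0.181, 0.983, -0.0]
contact_force: [0.0, 0.2, -1.4]
gripper_width: 0.705
```

```bash
python3 to.py .4427 .3857 .0965 0 0 -1 0.36 .933 0
```

```text
tcp [0.44272155 0.38591909 0.10286131] delta tool [-0.0001 -0.0002  0.0064]
toolx,y,z:
 [[-0.934  0.356  0.   ]
 [ 0.356  0.934 -0.   ]
 [-0.    -0.    -1.   ]]
rotvec deg tool [-0.01 -0.02  0.22]
```

Emit:
move_arm:
  rows:
    - {"tx": 0, "ty": 0, "tz": 0.003, "ax": 0, "ay": 0, "az": 0, "jaw": 255}
    - {"tx": 0, "ty": 0, "tz": 0.003, "ax": 0, "ay": 0, "az": 0, "jaw": 255}
    - {"tx": 0, "ty": 0, "tz": 0.002, "ax": 0, "ay": 0, "az": 0, "jaw": 255}
    - {"tx": 0, "ty": 0, "tz": 0, "ax": 0, "ay": 0, "az": 0, "jaw": 255}

```text
time: 22.25
tool_pos: [0.4433, 0.3861, 0.0948]
tool_rot: [0.0, 0.181, 0.983, 0.0]
contact_force: [1.0, -0.5, -1.6]
gripper_width: 0.715
```

```bash
python3 snap.py wrist 22;python3 snap.py scene 22; python3 -c "
from h import *
f=load('scene22');a=crop(f,(370,120),36,None,8);f=load('wrist22');b=crop(f,(280,270),100,None,3);cv2.imwrite('pics/s22z.png',np.hstack([cv2.resize(a,(400,400)),cv2.resize(b,(400,400))]))"
```

```text
22.3 [0.44318463 0.38606223 0.09480037] [3.34264949e-04 1.81196187e-01 9.83446889e-01 2.15439390e-04] [ 0.67263994 -0.0339592  -0.75165766] 0.7080931223317557
22.35 [0.4431625  0.38606251 0.09484357] [3.30159483e-04 1.81197295e-01 9.83446685e-01 2.20233563e-04] [ 0.77001461  0.2102237  -0.19640179] 0.7136466492936854
```

View pics/s22z.png

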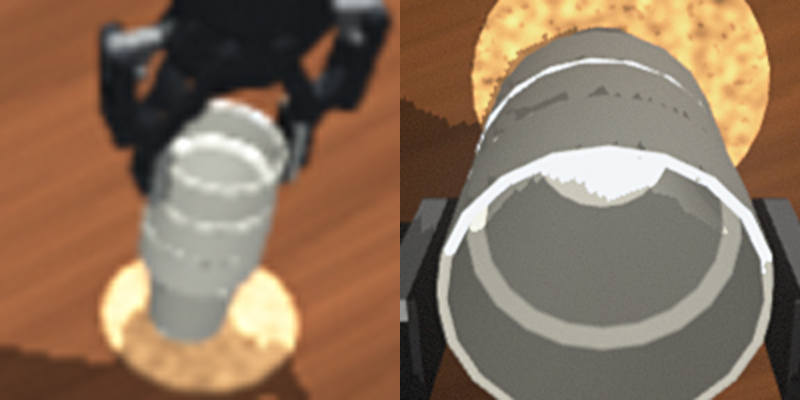

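Emit:
move_arm:
  rows:
    - {"tx": 0, "ty": 0, "tz": 0.003, "ax": 0, "ay": 0, "az": 0, "jaw": 255}
    - {"tx": 0, "ty": 0, "tz": 0.002, "ax": 0, "ay": 0, "az": 0, "jaw": 255}

```text
time: 22.55
tool_pos: [0.4453, 0.3871, 0.0944]
tool_rot: [0.002, 0.181, 0.983, 0.002]
contact_force: [-3.6, -3.4, 9.1]
gripper_width: 0.705
```

It met resistance at z 0.0944 (9 N up), so it's seated. Relaxing and opening.

Emit:
move_arm:
  rows:
    - {"tx": 0, "ty": 0, "tz": 0, "ax": 0, "ay": 0, "az": 0, "jaw": 255}
    - {"tx": 0, "ty": 0, "tz": 0, "ax": 0, "ay": 0, "az": 0, "jaw": 0}
    - {"tx": 0, "ty": 0, "tz": 0, "ax": 0, "ay": 0, "az": 0, "jaw": 0}
    - {"tx": 0, "ty": 0, "tz": 0, "ax": 0, "ay": 0, "az": 0, "jaw": 0}
    - {"tx": 0, "ty": 0, "tz": 0, "ax": 0, "ay": 0, "az": 0, "jaw": 0}
    - {"tx": 0, "ty": 0, "tz": 0, "ax": 0, "ay": 0, "az": 0, "jaw": 0}

```text
time: 23.15
tool_pos: [0.4456, 0.3876, 0.095]
tool_rot: [0.003, 0.181, 0.983, 0.002]
contact_force: [-1.0, -0.6, -0.2]
gripper_width: 1.002
```

```bash
python3 snap.py wrist 23
```

```text
23.2 [0.44549939 0.38758366 0.09498857] [0.00255135 0.18109743 0.98345956 0.00212283] [ 0.55690023 -0.31013117 -0.28566218] 0.9953455881477844
```

View pics/wrist23.png

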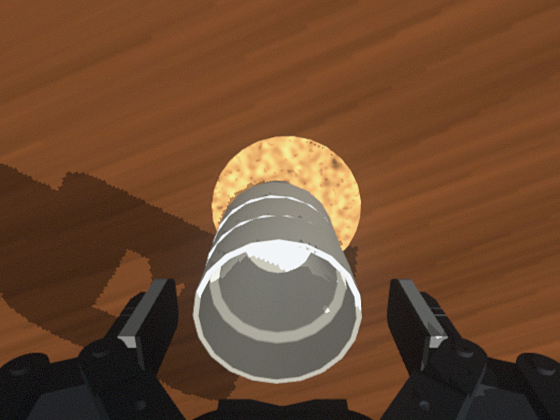

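Free of the fingers. Retreating straight up, then checking from all cameras.

Emit:
move_arm:
  rows:
    - {"tx": 0, "ty": -0.002, "tz": -0.01, "ax": 0, "ay": 0, "az": 0, "jaw": 0}
    - {"tx": 0, "ty": 0, "tz": -0.03, "ax": 0, "ay": 0, "az": 0, "jaw": 0}
    - {"tx": 0, "ty": 0, "tz": -0.04, "ax": 0, "ay": 0, "az": 0, "jaw": 0}
    - {"tx": 0, "ty": 0, "tz": -0.04, "ax": 0, "ay": 0, "az": 0, "jaw": 0}
    - {"tx": 0.02, "ty": 0, "tz": -0.03, "ax": 0, "ay": 0, "az": 0, "jaw": 0}
    - {"tx": 0.04, "ty": 0, "tz": 0, "ax": 0, "ay": 0, "az": 0, "jaw": 0}
    - {"tx": 0.04, "ty": 0.03, "tz": 0, "ax": 0, "ay": 0, "az": 0, "jaw": 0}
    - {"tx": 0, "ty": 0.04, "tz": 0, "ax": 0, "ay": 0, "az": 0, "jaw": 0}
    - {"tx": 0, "ty": 0.04, "tz": 0, "ax": 0, "ay": 0, "az": 0, "jaw": 0}
    - {"tx": 0, "ty": 0, "tz": 0, "ax": 0, "ay": 0, "az": 0, "jaw": 0}
    - {"tx": 0, "ty": 0, "tz": 0, "ax": 0, "ay": 0, "az": 0, "jaw": 0}

```text
time: 24.3
tool_pos: [0.3868, 0.5269, 0.2592]
tool_rot: [0.003, 0.182, 0.983, 0.004]
contact_force: [0.5, 0.2, -0.4]
gripper_width: 1.0
```

```bash
for n in wrist top scene; do python3 snap.py $n 24; done; cat > fin.py <<'E'
from h import *
base=np.array([.443,.3865]);ims=[]
for n,c,R in(("scene24",(372,120),36),("top24",(114,267),36),("wrist24",None,70)):
    f=load(n);c=proj(f,[*base,.09])[0] if c is None else c
    ov=[(proj(f,circle([*base,z],[0,0,1],.031)),col) for z,col in((.123,(0,255,0)),(.099,(0,255,255)),(.075,(255,255,0)))]+[(proj(f,circle([*base,.005],[0,0,1],.0195)),(255,0,0))]
    for o in([],ov):ims.append(cv2.resize(crop(f,c,R,None,8 if R<50 else 4,o),(266,266)))
cv2.imwrite("pics/fin.png",np.vstack([np.hstack(ims[0::2]),np.hstack(ims[1::2])]))
E
python3 fin.py; python3 rim.py top24 114 267 .123 pics/a.png; python3 rim.py scene24 374 100 .123 pics/b.png
```

```text
24.35 [0.38682614 0.52661376 0.25912478] [0.00342324 0.18227057 0.98323149 0.00464327] [-0.33251537  0.20770154 -0.63495996] 0.997043996241771
24.4 [0.3868307  0.52605651 0.25913155] [0.00345531 0.18252159 0.98318521 0.00455735] [ 0.31680443 -0.2526489   0.65537295] 1.0011584304298093
24.45 [0.38686706 0.52571107 0.25914036] [0.00349292 0.18271055 0.9831501  0.0045309 ] [-0.41081652 -0.28106397 -0.97001707] 1.0014766989690214
rim centre [0.4417 0.3767] -14.068342395186942 [[111.67040501 267.28547627]]
rim centre [0.4238 0.4029] -4.8592054136944345 [[373.55249465 103.88474408]]
```

View pics/fin.png

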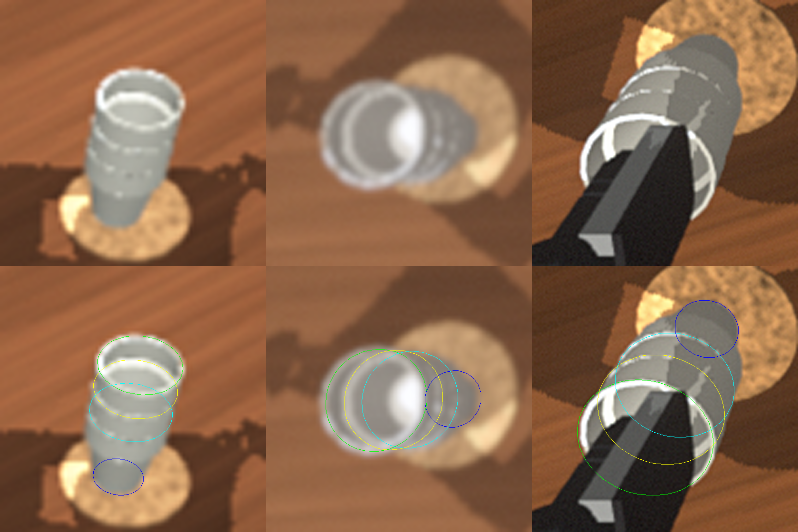

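View pics/scene24.png

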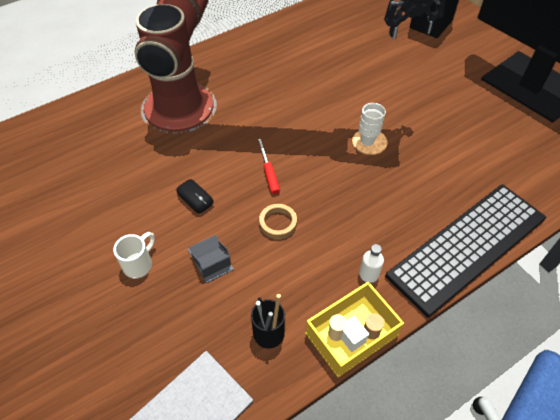

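View pics/wrist24.png

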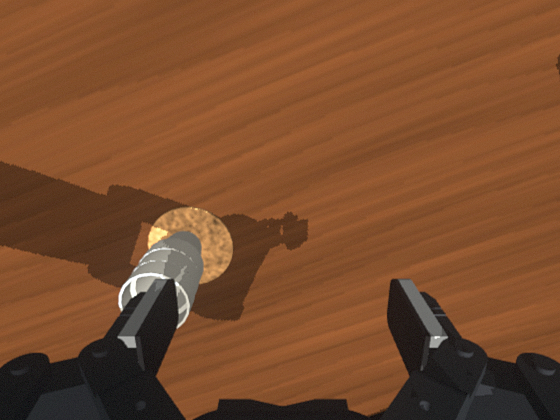

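The scene view matches three fully nested rims at z 0.075, 0.099 and 0.123, and the bystanders are where they were. A finger hides part of the wrist view, so I'll shift sideways for a clean check.

Emit:
move_arm:
  rows:
    - {"tx": 0, "ty": -0.03, "tz": 0, "ax": 0, "ay": 0, "az": 0, "jaw": 0}
    - {"tx": 0.01, "ty": -0.035, "tz": 0, "ax": 0, "ay": 0, "az": 0, "jaw": 0}
    - {"tx": 0.01, "ty": -0.035, "tz": 0, "ax": 0, "ay": 0, "az": 0, "jaw": 0}
    - {"tx": 0, "ty": -0.01, "tz": 0, "ax": 0, "ay": 0, "az": 0, "jaw": 0}
    - {"tx": 0, "ty": 0, "tz": 0, "ax": 0, "ay": 0, "az": 0, "jaw": 0}
    - {"tx": 0, "ty": 0, "tz": 0, "ax": 0, "ay": 0, "az": 0, "jaw": 0}
    - {"tx": 0, "ty": 0, "tz": 0, "ax": 0, "ay": 0, "az": 0, "jaw": 0}

```text
time: 25.15
tool_pos: [0.3278, 0.4233, 0.2592]
tool_rot: [0.005, 0.185, 0.983, 0.006]
contact_force: [0.1, 0.4, -0.5]
gripper_width: 0.999
```

```bash
python3 snap.py wrist 25; python3 - <<'E'
from h import *
f=load("wrist25");print(proj(f,[.443,.3865,.123]))
from scipy.ndimage import map_coordinates
from scipy.optimize import minimize
g=cv2.GaussianBlur(f["color"].astype(float)[...,2],(0,0),.8)
def sc(x):
    I=[]
    for r in(.0302,.0324):
        p=proj(f,circle([x[0],x[1],x[2]],[0,0,1],r,240));I.append(map_coordinates(g,[p[:,1],p[:,0]],order=1))
    return -np.mean(np.clip(I[0]-I[1],-30,70))
r=min((minimize(sc,[.443+a,.3865+b,z],method="Nelder-Mead",options=dict(initial_simplex=[[.443+a,.3865+b,z],[.445+a,.3865+b,z],[.443+a,.3885+b,z],[.443+a,.3865+b,z+.003]])) for a in(-.002,0,.002) for b in(-.002,0,.002) for z in(.120,.123,.127)),key=lambda r:r.fun)
print("top rim xyz",r.x,r.fun)
x=r.x
ov=[(proj(f,circle(x-[0,0,d],[0,0,1],.031)),c) for d,c in((0,(0,255,0)),(.024,(0,255,255)),(.048,(255,255,0)))]+[(proj(f,circle(x-[0,0,.118],[0,0,1],.0195)),(255,0,0))]
c=proj(f,[.443,.3865,.08])[0]
cv2.imwrite("pics/fin2.png",cv2.resize(np.hstack([crop(f,c,60,None,4),crop(f,c,60,None,4,ov)]),(800,400)))
E
```

```text
25.2 [0.32786216 0.42340148 0.25914891] [0.00485494 0.18543325 0.98262614 0.00606651] [-0.21243272 -0.25219247  0.07961764] 1.0011261846730222
[[287.24599278 319.83890554]]
top rim xyz [0.44586132 0.38713311 0.11927114] -70.0
```

View pics/fin2.png

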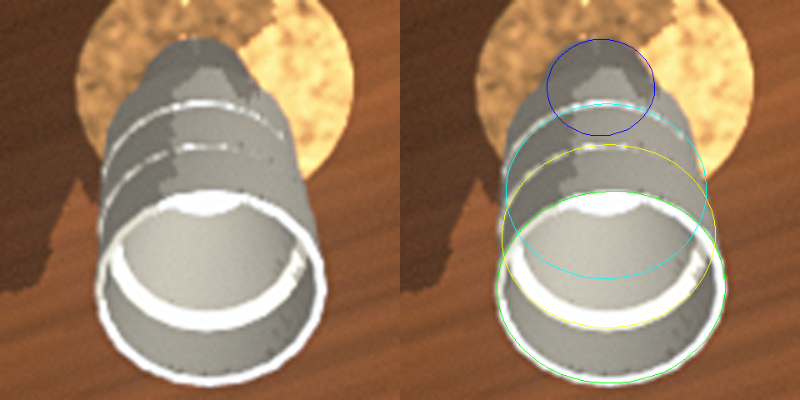

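The 24 mm spacing overlay falls on both lower rims within about 1 px. The stack is straight and fully nested, so I'm handing in.

```bash
python3 -c "
from plant import manip
print(manip.job_done())"
```

```text
the job is handed in; nothing more can be done
None
```

All three pots now stand nested on the coaster as one upright stack. I handed the job in at about 25 s. I nested the desk pot in the coaster pot first. Then I drew the rack pot out along its leaning axis, turned it upright and nested it on top. Each pot was lowered until it met resistance (about 19 N for the first, 9 N for the second) before I opened the gripper.

**Last checks:**
- **Nesting:** in the wrist view, rims drawn 24 mm apart fall on the real rims within about 1 px. The scene view also matches three fully seated, upright pots.
- **Position:** the stack's axis is about 7–9 mm from the coaster's centre, against the 30 mm allowed.
- **Surroundings:** the bystanders look unmoved in the scene view, and the gripper was open and clear of everything.

**Checks that disagreed:**
- **Rim fits:** automatic rim fits in the final top and scene pictures gave weak, unusable results, so I went by the overlays there.
- **Top rim height:** a free fit in the wrist picture put the top rim at 0.119 m, against the 0.123 m expected. I attributed this to the camera's calibration, because the spacing and seating force agreed with fully nested pots.

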